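# Fit the new knob to the galley hob's gas valve and hold it pressed

## Robot

A 6-joint arm with a two-finger parallel gripper is mounted at the origin on a cart in front of the work surface, level with it; the furniture and walls round the work are solid. World frame = base frame: x ahead of the robot, y to its left, z up, the work surface at z = 0. Lengths are in m, angles in rad, forces in N, time in s.
With the tool pointing down it reaches from about 0.375 to 0.9 m from the base axis. Payload 3.1 kg.
Tool frame: the origin (TCP) lies on the centre line of the jaws, within the pads' length; the fingertips stand 25 mm ahead of it and the grasp point (between the pads) lies 6 mm ahead of it (manip.tips_ahead is the distance from the TCP to the fingertips, in m); z points along the fingers, y is the direction in which the jaws open and shut (so a half turn about z gives the same grasp; the last joint's range is limited). The gripper opens to 85 mm and grips with 20 to 120 N. Pads are 22 mm wide; open, the fingers measure 114 mm over their backs; the gripper's body (76 mm by 85 mm) begins 54 mm behind the grasp point. The pads swing forward as they close: fully open they stand 13 mm farther back than shut.
Start: joints at [-1.347, 0.527, 1.433, -0, 1.181, -0.178], TCP at [0.244, -0.575, 0.223] pointing down, gripper open.
Joint ranges: [-3.08, 3.08], [-0.75, 2.2], [0.22, 2.44], [-1.43, 4.57], [0, 2.65], [-2.85, 2.85]. Speed limits (rad/s): [2.79, 2.79, 3.14, 3.14, 3.14, 3.14].

## Interface

Orientations are given as a unit quaternion [x, y, z, w].
In Python, from station import manip gives the robot as it stands.
- The arm moves only by the tool play_rows, never from a script. Its argument "steps" is a list that holds one entry, the list of rows, each a list of 6 numbers: the shift along the tool's x, y, z in m, then the turn, a rotation vector about the tool's x, y, z in degrees. In form: [[[x, y, z, rx, ry, rz], ...]]. A call has 1 to 10 rows; each row shifts and turns the commanded pose from where the row before left it, along the tool's axes as they then stand; what a row does not reach is not made up. A row lasts 1/8 s, in which the tool goes at most 62.5 mm and 10.7 degrees, less where a joint would pass 70% of its speed; a pose out of reach is approached as far as the arm can. A call is refused whole if a number of a shift passes 0.0625 or a number of a turn 10.7, either way. A call with a gripper value outside its range is refused whole. "fingers" is the opening, from 0 (shut) to 1 (fully open), set as the call begins (left out, the last holds). The fingers move at their own pace and stop on an object; "squeeze" is the grip in N (left out, the last holds). Time passes only in rows, so rows that do not move let the fingers close. It gives the time, the measured TCP pose, the force and the opening at its end, in the units of the state.
- manip.sense(): the state, without advancing time (a new reading comes with each control period).
- manip.snapshot(name): name is "scene" or "side" or "wrist"; returns a dict with "img" (384x512x3 uint8, red, green, blue), "K" (3x3 intrinsics, pixels), "world_from_camera" (4x4, takes a point from camera to world coordinates). Camera axes: x right, y down, z forward; pixel columns grow to the right and rows downward; lengths in m; the calibration is good to about 2 mm. A picture is of the moment at which its call begins. There is no depth.
- manip.sign_off(): hands the job in, once; it reports no verdict.
Trained networks look in a picture, given as the dict that the camera call returned (one of the last four; its "shot" number tells which), for a name from the list of things; names that differ only in an ending like _2 or _b are one class to them, and where a whole thing is asked for, a point or a joint stands for the part that bears it (a point fixed in the world has none). Each returns a list of dicts, best first, with "score" (0 to 1); they miss things now and then, are a little off and sometimes report something else, mostly with a low value. They report only what shows in the picture. A call takes as long as a camera call.
- manip.regions_of(label, picture): "pixels" (384x512 bool, what is visible of it) and "rect" ([left, top, right, bottom] in pixels, round what is visible of it).
- manip.pinpoint(label, picture): "point" ([column, row] in pixels: a listed point, or the origin of a listed thing).
The state is a dict: "t": time; "q": joint angles; "qd": joint speeds; "tau": joint torques, N m; "tcp_pos": TCP position; "tool_rot": TCP orientation; "force": force on the tool from outside, world axes, zero at the start; "ft_torque": the same for the moment, N m; "finger_gap": opening from 0.0 (shut) to 1.0 (fully open).
Only numpy, scipy, OpenCV 4.12 (cv2) and the standard library are available. Lean on these libraries where they do the work, as an engineer would, in place of code of your own. Each camera call takes 0.05 s, during which the arm holds its last target.

## Task

The boat's small gas hob is having its valve knob renewed. First clear the deck of the hob: the worn cream knob goes into the round metal waste tin, the two old brass parts (the round burner crown and the six-sided union nut) go into the wooden box for brass. Then pick up the new black knob from the bench, turn it so that the flat in its bore matches the flat of the bare D-shaped valve spindle, push it fully home on the spindle, press it all the way in against the valve spring as one does to keep the flame alive, and finish while still holding it pressed in; leave the pliers and the pencil alone.

Things in the scene. Friction and masses are not known exactly. Their poses are not given: they have to be found in the camera images.
- hob: single-burner gas hob, fixed; steel deck 250 (x) by 300 mm (y), top 60 mm above the bench. Origin on the bench under the deck's centre; x to the back, y to the left. Burner and wire pan support at the left rear (x -19 to 119, y -27 to 111 mm, 36 mm above the deck); bare spindle at x 30, y -98 mm; the old parts stand in a row along the front, near x -80 mm, about 90 mm apart.
- spindle_tip (a point): centre of the top end of the brass valve spindle, 25 mm above the deck at rest; it moves with the spindle. Vertical D-shaft, 12 mm in diameter, flat 1.5 mm from the axis on this frame's -x side (roughly towards the robot), end chamfered 0.6 mm. Its x axis stands up to 0.3 rad off the hob's; it turns with some friction (0.04 N m).
- spindle (a joint): how far the spindle is pressed in (m): 0 at rest, 0.006 at the stop; a spring pushes it up with 6 N at rest, 9 N at the stop.
- new_knob: new black knob, 35 to 70 g, on the bench, bore down. Skirt 40 mm in diameter, 12 mm high; above it a bar grip along x, 39 long, 18 wide (y), up to 30 mm height. Origin: centre of the underside. White index line on the bar's +x half. D bore 13 mm wide, 16 deep, flat on the -x side (away from the line), 2 mm off the axis: it fits when its x axis points as the spindle's does, within 0.1 rad.
- worn_knob: old cracked cream-coloured plastic knob, 40 g, upright on the hob's deck, the same outer shape: skirt 40 mm in diameter and 12 mm high, bar grip along x 39 mm long, 18 mm wide, up to 30 mm height. Origin at the centre of the underside.
- burner_crown: old round brass burner crown, a disc 47 mm in diameter and 14 mm high, 70 to 140 g, lying on the hob's deck. Origin at the centre of the underside.
- union_nut: old brass gas union nut, 70 g, on the hob's deck: hexagon 28 mm across flats (flats face its +-x and every 60 degrees), 18 mm high, with a round collar 24 mm in diameter above it up to 25 mm. Origin at the centre of the underside.
- waste_tin_in (a point): centre of the inner floor, 3 mm above the bench, of the round bare-metal waste tin: fixed, open on top, 104 mm in diameter outside, 99 mm inside, rim 50 mm above the bench.
- brass_box_in (a point): centre of the inner floor, 8 mm above the bench, of the square wooden brass box: fixed, open on top, 115 mm square outside, 99 mm inside, rim 45 mm above the bench.
- pliers: blue-handled pliers on the bench, 186 x 63 x 12 mm; bystander.
- pencil: flat red carpenter's pencil on the bench, 165 x 13 x 8 mm; bystander.

How it is judged:
By the outcome, as a careful person would: the job done as asked, in the order asked, and still so for the second after the job is handed in, while the arm keeps its last pose, push and grip.
It also fails if it takes over 72 s, if anything falls off the work surface, if the arm or the gripper's body presses on something with over 40 N, if the wrist force passes 120 N, or if a joint passes its speed limit or range.

## Working session

There is one attempt and no reset: what is moved stays moved. The work goes in short steps, Python scripts to look and compute and a tool call to move; the robot and the scene stay as the last step left them, time stands still between calls to the robot, and variables do not carry over. Pictures are saved under pics/ and viewed, and the job is handed in when it is done.

Besides the shell and the picture viewer there is one more tool, called after "Call:" as name(argument=value, ...) on one line, values as JSON. play_rows: Moves the arm, as the interface text tells. Its arguments: {"type":"object","properties":{"steps":{"type":"array"},"fingers":{"type":"number"},"squeeze":{"type":"number"}},"required":["steps"]}

```bash
ls; mkdir -p pics; cat > h.py <<'E'
import numpy as np, cv2
from station import manip
def ray(p,pic):
    K=np.array(pic["K"]);T=np.array(pic["world_from_camera"])
    d=T[:3,:3]@np.linalg.solve(K,[p[0],p[1],1.0]);return T[:3,3],d
def atz(p,pic,z):
    o,d=ray(p,pic);return o+d*(z-o[2])/d[2]
def proj(P,pic):
    K=np.array(pic["K"]);T=np.linalg.inv(np.array(pic["world_from_camera"]))
    c=T[:3,:3]@np.array(P)+T[:3,3];u=K@c;return u[:2]/u[2]
def tri(rays):
    A=np.zeros((3,3));b=np.zeros(3)
    for o,d in rays:
        d=d/np.linalg.norm(d);M=np.eye(3)-np.outer(d,d);A+=M;b+=M@o
    return np.linalg.solve(A,b)
def save(pic,n,box=None,s=1):
    im=np.array(pic["img"])[:,:,::-1]
    if box: im=im[box[1]:box[3],box[0]:box[2]]
    cv2.imwrite("pics/"+n,cv2.resize(im,None,fx=s,fy=s,interpolation=cv2.INTER_CUBIC))
E
python3 - <<'E'
from h import *
import numpy as np
np.set_printoptions(precision=4,suppress=True)
s=manip.sense();print(s)
P={}
for n in ("scene","side","wrist"):
    p=manip.snapshot(n);P[n]=p;save(p,n+"0.png",s=1.5)
    print(n,p["K"],p["world_from_camera"])
for l in ["hob","spindle_tip","new_knob","worn_knob","burner_crown","union_nut","waste_tin_in","brass_box_in","pliers","pencil"]:
    R=[]
    for n in P:
        r=manip.pinpoint(l,P[n])
        print(l,n,[(np.round(x["point"],1).tolist(),round(x["score"],2)) for x in r[:2]])
        if r and r[0]["score"]>.4:R.append(ray(r[0]["point"],P[n]))
    if len(R)>1:print("   tri",tri(R))
E
```

```text
pics
{'t': 0.0, 'q': array([-1.3475,  0.5284,  1.4339,  0.    ,  1.1814, -0.1785]), 'qd': array([ 0.0008,  0.0004,  0.0013,  0.0004, -0.0002,  0.0006]), 'tau': array([  0.0008, -44.2347, -17.8024,  -0.0001,   0.0085,  -0.    ]), 'tcp_pos': array([ 0.2443, -0.5745,  0.2218]), 'tool_rot': array([ 0.9799,  0.1995, -0.    , -0.0011]), 'force': array([ 0.1843, -0.5093, -0.1907]), 'ft_torque': array([ 0.0097, -0.0198, -0.0225]), 'finger_gap': 1.0023553257369546}
scene [[428.2745   0.     251.3331]
 [  0.     428.2745 193.5236]
 [  0.       0.       1.    ]] [[-0.9078 -0.3107  0.2817  0.2012]
 [-0.419   0.7012 -0.5768  0.5813]
 [-0.0183 -0.6417 -0.7668  0.9852]
 [ 0.      0.      0.      1.    ]]
side [[376.0906   0.     258.258 ]
 [  0.     376.0906 196.8125]
 [  0.       0.       1.    ]] [[-0.8984 -0.1737  0.4035  0.138 ]
 [-0.4388  0.3127 -0.8424  0.7369]
 [ 0.0201 -0.9338 -0.3572  0.4308]
 [ 0.      0.      0.      1.    ]]
wrist [[345.0103   0.     261.0347]
 [  0.     345.0103 189.3224]
 [  0.       0.       1.    ]] [[ 0.3918 -0.8824 -0.2606  0.3112]
 [-0.92   -0.3762 -0.1094 -0.545
[... 719 characters left out ...]
0.53)]
burner_crown wrist []
   tri [ 0.4238 -0.1483  0.0668]
union_nut scene [([258.6, 237.5], 0.56), ([259.0, 150.0], 0.36)]
union_nut side [([265.5, 228.1], 0.68)]
union_nut wrist []
   tri [0.4669 0.004  0.0451]
waste_tin_in scene [([292.4, 155.3], 0.92)]
waste_tin_in side [([302.6, 195.9], 0.65)]
waste_tin_in wrist []
   tri [ 0.5076 -0.3641 -0.0032]
brass_box_in scene [([161.8, 311.7], 0.78)]
brass_box_in side [([144.1, 281.2], 0.95)]
brass_box_in wrist []
   tri [0.5977 0.2767 0.0181]
pliers scene [([257.7, 147.8], 0.76), ([294.5, 195.9], 0.18)]
pliers side [([264.8, 187.7], 0.39)]
pliers wrist []
pencil scene [([304.1, 136.1], 0.6)]
pencil side [([311.6, 190.0], 0.4)]
pencil wrist []
```

View pics/scene0.png

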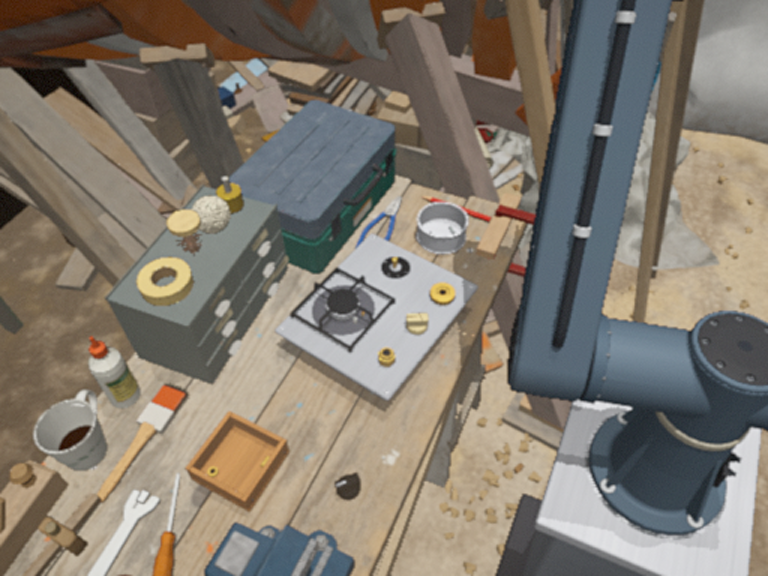

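View pics/side0.png

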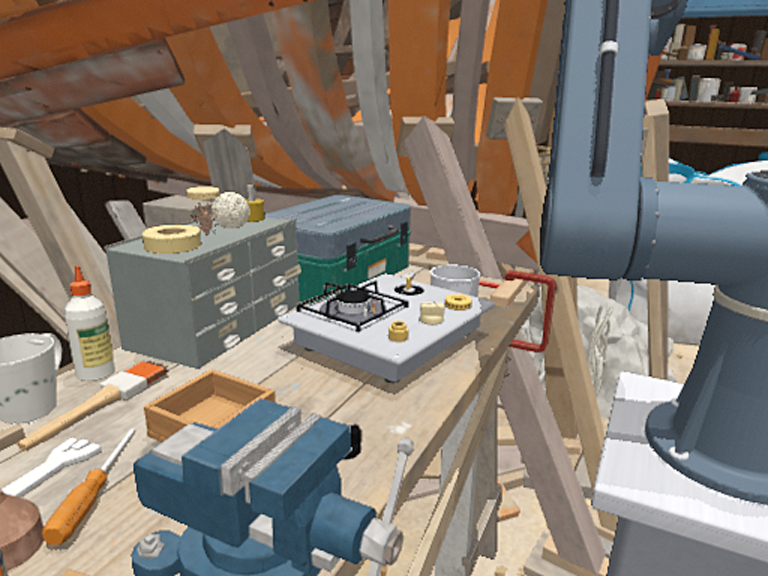

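View pics/wrist0.png

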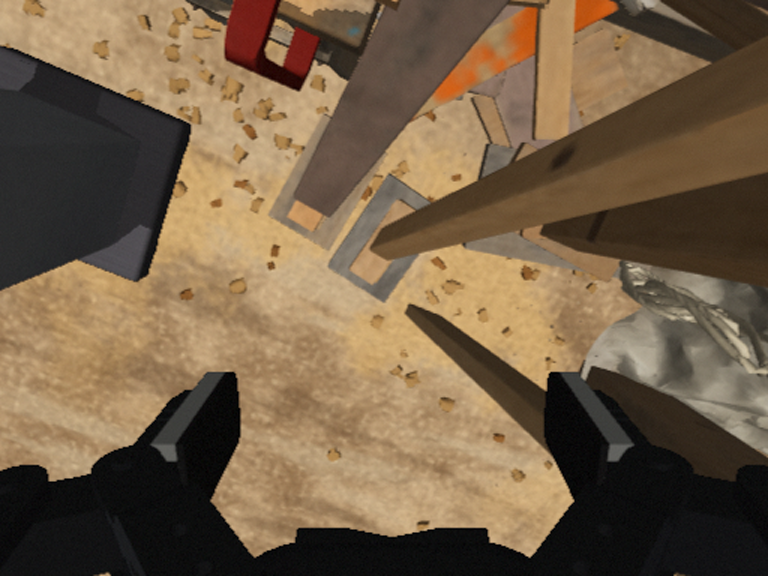

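```bash
cat >> h.py <<'E'
from scipy.spatial.transform import Rotation as R
def plan(tgt,psi=None,n=None,vmax=.06,start=None):
    """rows to go straight from current measured pose to tgt with tool heading psi (deg), tool down"""
    s=manip.sense();p=np.array(start[0] if start else s["tcp_pos"]);Q=R.from_quat(start[1] if start else s["tool_rot"])
    x=Q.as_matrix()[:,0];c=np.degrees(np.arctan2(x[1],x[0]))
    if psi is None: psi=c
    G=R.from_matrix(np.c_[[np.cos(np.radians(psi)),np.sin(np.radians(psi)),0],[np.sin(np.radians(psi)),-np.cos(np.radians(psi)),0],[0,0,-1]])
    rv=(Q.inv()*G).as_rotvec(degrees=True)
    d=np.array(tgt)-p
    m=max(int(np.ceil(np.linalg.norm(d)/vmax)),int(np.ceil(np.linalg.norm(rv)/10.5)),1)
    if n:m=max(m,n)
    for i in range(m):
        sh=Q.as_matrix().T@(d/m)
        print(str([round(float(v),4) for v in sh]+[round(float(v),2) for v in rv/m])+",")
        Q=Q*R.from_rotvec(rv/m,degrees=True)
    print("psi now",round(c,2),"n",m)
    return G
def hp():
    s=manip.sense();x=R.from_quat(s["tool_rot"]).as_matrix();
    print("t",round(s["t"],2),"tcp",np.round(s["tcp_pos"],4),"psi",round(float(np.degrees(np.arctan2(x[1,0],x[0,0]))),2),"z",np.round(x[:,2],4),"F",np.round(s["force"],1),"gap",round(s["finger_gap"],3))
E
python3 -c "
from h import *
hp();plan([.41,-.09,.25],-15)"
```

```text
t 1.65 tcp [ 0.2444 -0.5752  0.2228] psi 23.02 z [ 0.  0. -1.] F [ 0.7 -0.5 -0.9] gap 1.0
[0.038, -0.0424, -0.003, -0.0, -0.0, 4.22],
[0.0348, -0.0451, -0.003, -0.0, -0.0, 4.22],
[0.0314, -0.0475, -0.003, -0.0, -0.0, 4.22],
[0.0278, -0.0497, -0.003, -0.0, -0.0, 4.22],
[0.024, -0.0516, -0.003, -0.0, -0.0, 4.22],
[0.0202, -0.0533, -0.003, -0.0, -0.0, 4.22],
[0.0162, -0.0546, -0.003, -0.0, -0.0, 4.22],
[0.0121, -0.0557, -0.003, -0.0, -0.0, 4.22],
[0.008, -0.0564, -0.003, -0.0, -0.0, 4.22],
psi now 23.02 n 9
```

Call:
play_rows(steps=[[[0.038, -0.042, -0.003, 0, 0, 4.2], [0.035, -0.045, -0.003, 0, 0, 4.2], [0.031, -0.048, -0.003, 0, 0, 4.2], [0.028, -0.05, -0.003, 0, 0, 4.2], [0.024, -0.052, -0.003, 0, 0, 4.2], [0.02, -0.053, -0.003, 0, 0, 4.2], [0.016, -0.055, -0.003, 0, 0, 4.2], [0.012, -0.056, -0.003, 0, 0, 4.2], [0.008, -0.056, -0.003, 0, 0, 4.2], [0, 0, 0, 0, 0, 0]]])

```text
t: 2.9
tcp_pos: [0.4091, -0.0855, 0.2502]
tool_rot: [0.992, -0.125, 0.0, -0.0]
force: [-0.2, 0.3, -0.3]
finger_gap: 0.998
```

```bash
python3 - <<'E'
from h import *
np.set_printoptions(precision=4,suppress=True)
hp()
p=manip.snapshot("wrist");save(p,"w1.png",s=1.5)
p2=manip.snapshot("scene")
import pickle;pickle.dump(p,open("w1.pkl","wb"))
for l,z in [("spindle_tip",.085),("worn_knob",.06),("burner_crown",.06),("union_nut",.06),("hob",0.0)]:
    r=manip.pinpoint(l,p)
    for x in r[:2]:print(l,np.round(x["point"],1),round(x["score"],2),atz(x["point"],p,z))
E
```

```text
t 2.9 tcp [ 0.4091 -0.0855  0.2502] psi -14.37 z [ 0.0007  0.0004 -1.    ] F [-0.2  0.3 -0.3] gap 0.998
worn_knob [237.5 130. ] 0.91 [ 0.4466 -0.0696  0.06  ]
burner_crown [320. 128.] 0.66 [ 0.4285 -0.1483  0.06  ]
union_nut [144.3 136.4] 0.55 [0.4633 0.0211 0.06  ]
hob [229.9  47. ] 0.93 [ 0.5286 -0.0796  0.    ]
hob [237.3 133.1] 0.23 [ 0.4375 -0.0627  0.    ]
```

View pics/w1.png

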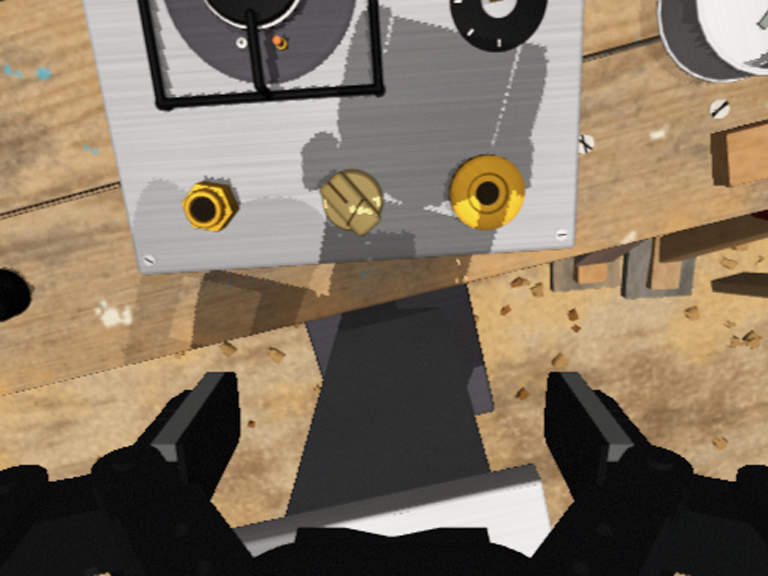

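```bash
python3 - <<'E'
import pickle
from h import *
p=pickle.load(open("w1.pkl","rb"))
save(p,"w1a.png",(110,100,270,170),5)
a=atz([150/1.5,260/1.5],p,.06);b=atz([562/1.5,235/1.5],p,.06);d=a-b;print(a,b,np.degrees(np.arctan2(d[1],d[0]))-90)
E
```

```text
[0.43904964 0.07743545 0.06      ] [ 0.38706349 -0.19565387  0.06      ] -10.77804901729381
```

View pics/w1a.png

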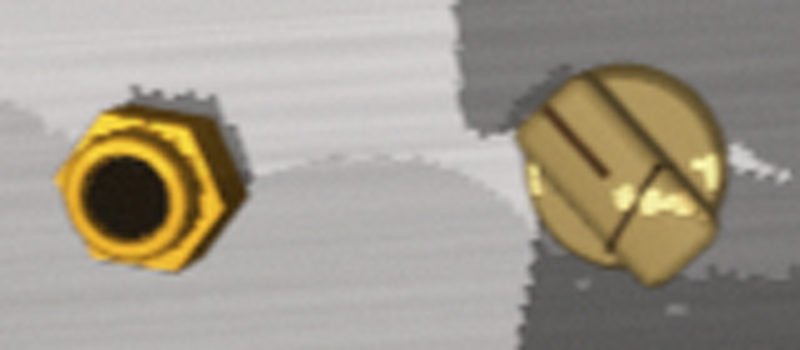

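```bash
python3 - <<'E'
import pickle
from h import *
p=pickle.load(open("w1.pkl","rb"))
f=lambda u,z:atz([110+u[0]/5,100+u[1]/5],p,z)
def hd(a,b,z):
    d=f(b,z)-f(a,z);return round(float(np.degrees(np.arctan2(d[1],d[0]))),1),round(float(np.hypot(*d[:2])),4)
print(hd((718,215),(590,75),.09),hd((650,285),(522,135),.09),f((620,178),.09))
print(hd((130,105),(57,180),.078),hd((57,180),(95,255),.078),hd((95,255),(180,270),.078),f((125,195),.085))
E
```

```text
(27.8, 0.0335) (25.2, 0.0352) [ 0.44545125 -0.0680515   0.09      ]
(118.2, 0.0204) (-172.8, 0.0152) (-114.6, 0.0161) [0.46433177 0.02111395 0.085     ]
```

```bash
python3 -c "
from h import *
hp();G=plan([.446,-.069,.15],27);plan([.446,-.069,.0995],27,start=([.446,-.069,.15],G.as_quat()))"
```

```text
t 3.25 tcp [ 0.4085 -0.0904  0.2497] psi -14.92 z [-1.e-04 -1.e-04 -1.e+00] F [ 0.5 -0.5  0.7] gap 1.005
[0.0077, -0.0076, 0.0249, 0.0, 0.0, -10.48],
[0.0089, -0.006, 0.0249, 0.0, 0.0, -10.48],
[0.0099, -0.0043, 0.0249, 0.0, 0.0, -10.48],
[0.0105, -0.0025, 0.0249, 0.0, 0.0, -10.48],
psi now -14.92 n 4
[0.0, 0.0, 0.0505, 0.0, 0.0, 0.0],
psi now 27.0 n 1
```

Call:
play_rows(steps=[[[0.0077, -0.0076, 0.025, 0, 0, -10.5], [0.009, -0.006, 0.025, 0, 0, -10.5], [0.01, -0.0043, 0.025, 0, 0, -10.5], [0.0105, -0.0025, 0.025, 0, 0, -10.5], [0, 0, 0, 0, 0, 0], [0, 0, 0.025, 0, 0, 0], [0, 0, 0.025, 0, 0, 0], [0, 0, 0, 0, 0, 0], [0, 0, 0, 0, 0, 0]]], fingers=0.5)

```text
t: 4.38
tcp_pos: [0.4469, -0.0683, 0.1009]
tool_rot: [0.972, 0.234, 0.001, 0.001]
force: [0.6, -0.3, 0.6]
finger_gap: 0.503
```

```bash
python3 - <<'E'
from h import *
p=manip.snapshot("wrist");save(p,"w2.png",s=1.5)
hp()
for l in ["worn_knob"]:
    r=manip.pinpoint(l,p)
    for x in r[:2]:print(l,np.round(x["point"],1),round(x["score"],2),atz(x["point"],p,.06))
E
```

```text
t 4.42 tcp [ 0.447  -0.0682  0.101 ] psi 27.13 z [ 2.1e-03 -9.0e-04 -1.0e+00] F [ 0.2 -0.4  0.5] gap 0.499
worn_knob [259.5 219.6] 0.68 [ 0.44424479 -0.06753417  0.06      ]
```

View pics/w2.png

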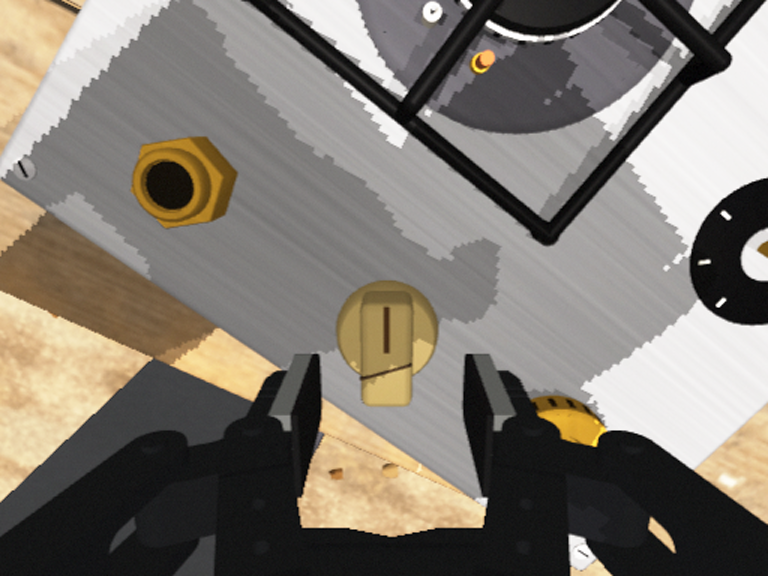

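Call:
play_rows(steps=[[[0, 0, 0, 0, 0, 0], [0, 0, 0, 0, 0, 0], [0, 0, 0, 0, 0, 0], [0, 0, -0.03, 0, 0, 0], [0, 0, -0.04, 0, 0, 0], [0, 0, 0, 0, 0, 0]]], fingers=0, squeeze=40)

```text
t: 5.22
tcp_pos: [0.4482, -0.0683, 0.1721]
tool_rot: [0.972, 0.235, 0.003, 0.002]
force: [0.7, 0.1, 0.7]
finger_gap: -0.001
```

```bash
python3 - <<'E'
from h import *
hp()
pw=manip.snapshot("wrist");save(pw,"w3.png",s=1)
p=manip.snapshot("scene");q=manip.snapshot("side")
for l,z in [("waste_tin_in",.003),("brass_box_in",.008),("new_knob",0)]:
  R_=[]
  for pp in (p,q):
    r=manip.pinpoint(l,pp)
    for x in r[:1]:print(l,np.round(x["point"],1),round(x["score"],2),atz(x["point"],pp,z));R_.append(ray(x["point"],pp))
  if len(R_)>1:print(tri(R_))
plan([.505,-.364,.16])
E
```

```text
t 5.22 tcp [ 0.4482 -0.0683  0.1721] psi 27.23 z [ 0.006  -0.0025 -1.    ] F [0.7 0.1 0.7] gap -0.001
waste_tin_in [295.  155.7] 0.96 [ 0.50001888 -0.35886649  0.003     ]
waste_tin_in [299.8 195.4] 0.95 [ 0.50921673 -0.34911378  0.003     ]
[ 5.06539790e-01 -3.59713225e-01 -1.81184922e-04]
brass_box_in [161.7 311.9] 0.68 [0.60217566 0.27438089 0.008     ]
brass_box_in [142.4 277.9] 0.68 [0.61934634 0.25779892 0.008     ]
[0.59404144 0.28171921 0.02955127]
new_knob [231.1 323.2] 0.49 [0.43772856 0.22759486 0.        ]
new_knob [230.2 299.9] 0.75 [0.43447877 0.22941092 0.        ]
[ 0.43764585  0.2259478  -0.00330486]
[-0.0138, 0.0485, 0.0015, -0.01, 0.01, -0.0],
[-0.0138, 0.0485, 0.0015, -0.01, 0.01, -0.0],
[-0.0138, 0.0485, 0.0015, -0.01, 0.01, -0.0],
[-0.0138, 0.0485, 0.0015, -0.01, 0.01, -0.0],
[-0.0138, 0.0485, 0.0015, -0.01, 0.01, -0.0],
[-0.0138, 0.0485, 0.0015, -0.01, 0.01, -0.0],
psi now 27.22 n 6
```

View pics/w3.png

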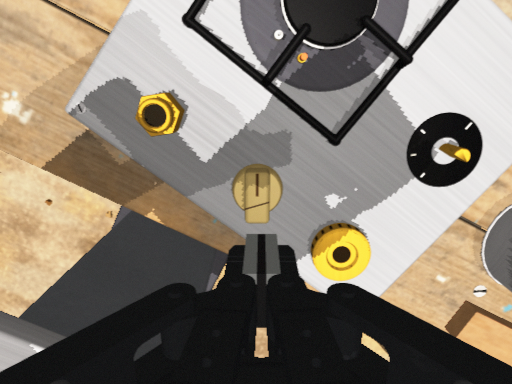

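```bash
python3 - <<'E'
from h import *
p=manip.snapshot("wrist");s=manip.sense();M=R.from_quat(s["tool_rot"]).as_matrix();t=s["tcp_pos"]
for d in [(0,0,.025),(.011,0,.025),(-.011,0,.025),(.011,0,.006),(0,0,0.006)]:
    print(d,proj(t+M@np.array(d),p))
r=manip.pinpoint("worn_knob",p)
for x in r[:2]:print(np.round(x["point"],1),round(x["score"],2),atz(x["point"],p,.06))
r=manip.regions_of("worn_knob",p);print(r[0]["rect"],r[0]["score"])
m=np.argwhere(r[0]["pixels"]).mean(0)[::-1];print(m,atz(m,p,.072))
print("top bar ctr",atz((257,196),p,.09))
print(proj([.446,-.069,.09],p),proj([.446,-.069,.06],p))
save(p,"w4.png",(180,140,340,300),5)
Rr=[]
for n in("scene","side"):
    pp=manip.snapshot(n);x=manip.pinpoint("worn_knob",pp)[0];Rr.append(ray(x["point"],pp));print(n,x["score"],atz(x["point"],pp,.06))
E
```

```text
(0, 0, 0.025) [263.12466617 226.79402629]
(0.011, 0, 0.025) [263.17582529 207.83793784]
(-0.011, 0, 0.025) [263.07516669 245.13516755]
(0.011, 0, 0.006) [263.41641455 220.9268882 ]
(0, 0, 0.006) [263.3554055  241.66717299]
[261.2 184. ] 0.57 [ 0.44615875 -0.06616044  0.06      ]
[236.6, 161.4, 287.9, 220.7] 0.81
[260.94117647 190.14359862] [ 0.44480798 -0.06664392  0.072     ]
top bar ctr [ 0.44454603 -0.06370655  0.09      ]
[264.69014786 197.54634682] [264.3331858  185.77585456]
scene 0.62 [ 0.4462505  -0.07112346  0.06      ]
side 0.76 [ 0.44713709 -0.06984609  0.06      ]
```

View pics/w4.png

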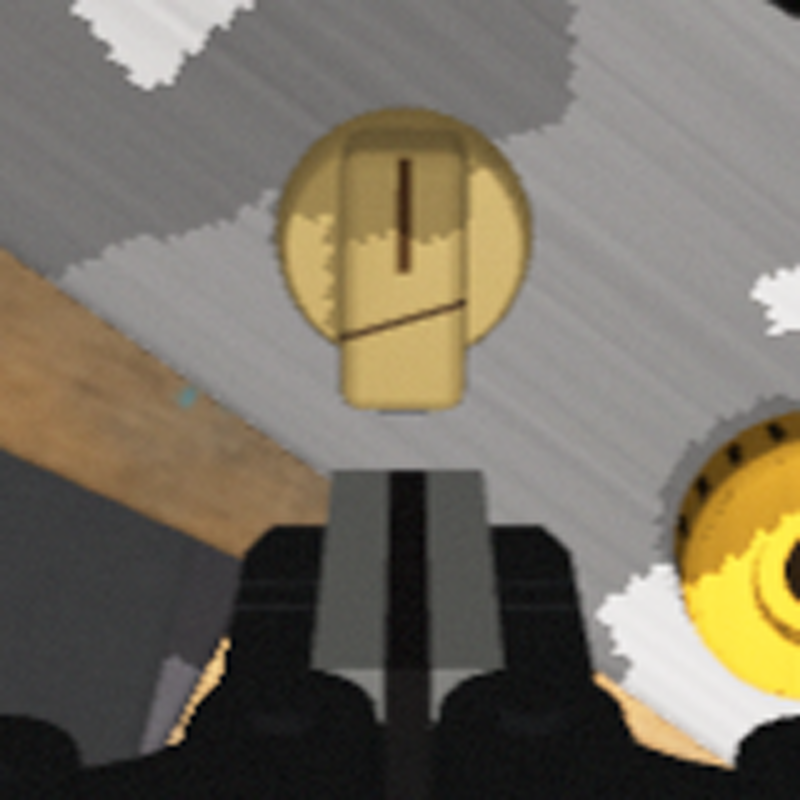

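```bash
python3 - <<'E'
from h import *
print(manip.tips_ahead,[a for a in dir(manip) if a[0]!='_'])
p=manip.snapshot("wrist");s=manip.sense();M=R.from_quat(s["tool_rot"]).as_matrix();t=s["tcp_pos"]
T=np.array(p["world_from_camera"]);print(M.T@(T[:3,3]-t),M.T@T[:3,:3])
for z in (-.02,-.01,0,.01,.025):
    print(z,[np.round(proj(t+M@np.array((x,y,z)),p),1).tolist() for x in(.011,-.011) for y in (0,.01)])
E
```

```text
0.025 ['PlanningError', 'pinpoint', 'regions_of', 'sense', 'sign_off', 'snapshot', 'tips_ahead']
[ 0.07322694 -0.00119145 -0.15052874] [[ 7.77061547e-04 -9.59089528e-01 -2.83101877e-01]
 [ 9.99999617e-01  6.31103340e-04  6.06766180e-04]
 [-4.03276549e-04 -2.83102240e-01  9.59089651e-01]]
-0.02 [[263.7, 244.2], [287.8, 244.2], [263.5, 290.8], [286.7, 290.8]]
-0.01 [[263.5, 234.4], [286.1, 234.4], [263.4, 278.5], [285.1, 278.5]]
0 [[263.3, 225.7], [284.6, 225.7], [263.2, 267.6], [283.7, 267.6]]
0.01 [[263.2, 217.9], [283.3, 218.0], [263.1, 257.9], [282.5, 257.9]]
0.025 [[263.0, 207.9], [281.6, 207.9], [262.9, 245.1], [280.9, 245.1]]
```

```bash
python3 - <<'E'
from h import *
s=manip.sense();M=R.from_quat(s["tool_rot"]).as_matrix();t=s["tcp_pos"];print(t)
ims=[]
for n in("scene","side"):
    p=manip.snapshot(n);im=np.array(p["img"])[:,:,::-1].copy()
    a=proj(t,p);c=proj(t+M@[0,0,.025],p);e=proj(t+M@[0,0,-.008],p);print(n,a,c,e)
    x,y=int(a[0]),int(a[1]);k=6
    im=im[max(0,y-45):y+45,x-60:x+60];o=np.array([x-60,max(0,y-45)])
    im=cv2.resize(im,None,fx=k,fy=k,interpolation=cv2.INTER_CUBIC)
    for q,col in((a,(0,255,0)),(c,(0,0,255)),(e,(255,0,255))):cv2.circle(im,tuple(int(v) for v in (q-o+.5)*k),4,col,-1)
    cv2.imwrite("pics/g_%s.png"%n,im)
E
```

```text
[ 0.44634738 -0.06760634  0.16983107]
scene [277.09750511 190.32743826] [276.8231586  196.69945168] [277.187387   188.23982795]
side [287.99192539 171.01748719] [287.48843453 180.98187439] [288.15517062 167.78676583]
```

View pics/g_scene.png

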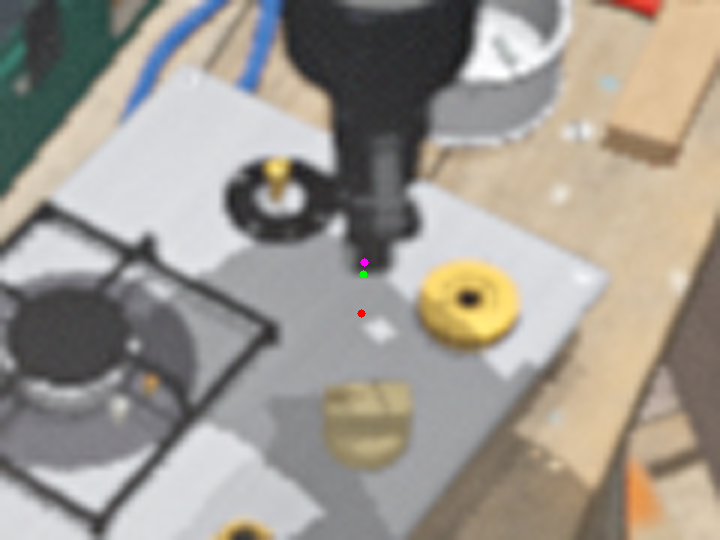

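View pics/g_side.png

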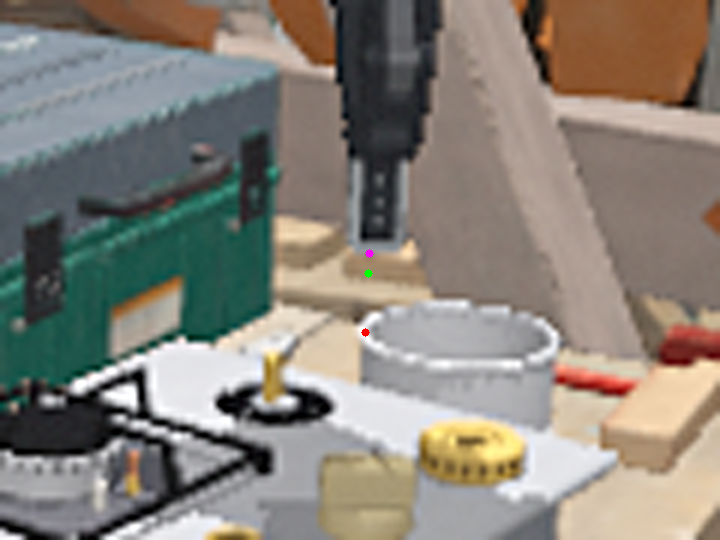

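```bash
python3 - <<'E'
from h import *
hp();plan([.446,-.0685,.066],27,n=4)
E
```

```text
t 6.17 tcp [ 0.4464 -0.0676  0.1699] psi 27.22 z [ 1.e-04 -1.e-04 -1.e+00] F [-0.3  0.3  0. ] gap 0.002
[-0.0002, 0.0002, 0.026, 0.0, -0.0, 0.06],
[-0.0002, 0.0002, 0.026, 0.0, -0.0, 0.06],
[-0.0002, 0.0002, 0.026, 0.0, -0.0, 0.06],
[-0.0002, 0.0002, 0.026, 0.0, -0.0, 0.06],
psi now 27.22 n 4
```

Call:
play_rows(steps=[[[0, 0, 0, 0, 0, 0], [0, 0, 0.026, 0, 0, 0], [0, 0, 0.026, 0, 0, 0], [0, 0, 0.026, 0, 0, 0], [0, 0, 0.014, 0, 0, 0], [0, 0, 0.011, 0, 0, 0], [0, 0, 0, 0, 0, 0]]], fingers=0.5)

```text
t: 7.05
tcp_pos: [0.446, -0.0675, 0.0663]
tool_rot: [0.972, 0.235, -0.001, -0.0]
force: [0.1, -0.4, 0.6]
finger_gap: 0.499
```

Call:
play_rows(steps=[[[0, 0, 0, 0, 0, 0], [0, 0, 0, 0, 0, 0], [0, 0, 0, 0, 0, 0], [0, 0, 0, 0, 0, 0]]], fingers=0, squeeze=40)

```text
t: 7.55
tcp_pos: [0.4468, -0.0678, 0.0675]
tool_rot: [0.972, 0.235, 0.001, 0.0]
force: [0.1, 1.1, 5.9]
finger_gap: 0.2
```

Call:
play_rows(steps=[[[0, 0, -0.03, 0, 0, 0], [0, 0, -0.045, 0, 0, 0], [-0.0137, 0.0479, 0, 0, 0, 0], [-0.0137, 0.0479, 0, 0, 0, 0], [-0.0137, 0.0479, 0, 0, 0, 0], [-0.0137, 0.0479, 0, 0, 0, 0], [-0.0137, 0.0479, 0, 0, 0, 0], [-0.0137, 0.0479, 0, 0, 0, 0], [0, 0, 0, 0, 0, 0], [0, 0, 0, 0, 0, 0]]])

```text
t: 8.8
tcp_pos: [0.5037, -0.3597, 0.1411]
tool_rot: [0.972, 0.235, -0.001, -0.001]
force: [0.3, 0.5, -0.8]
finger_gap: 0.198
```

```bash
python3 - <<'E'
from h import *
hp()
p=manip.snapshot("wrist");save(p,"w5.png",s=1)
r=manip.pinpoint("waste_tin_in",p)
for x in r[:2]:print(np.round(x["point"],1),round(x["score"],2),atz(x["point"],p,.003))
E
```

```text
t 8.8 tcp [ 0.5037 -0.3597  0.1411] psi 27.19 z [-0.0018  0.0023 -1.    ] F [ 0.3  0.5 -0.8] gap 0.198
[258.4 170.8] 0.61 [ 0.50614474 -0.35436512  0.003     ]
```

View pics/w5.png

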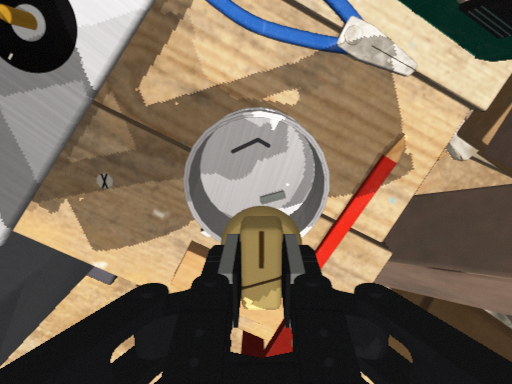

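Call:
play_rows(steps=[[[0.0036, -0.0027, 0.03, 0, 0, 0], [0, 0, 0.045, 0, 0, 0], [0, 0, 0.03, 0, 0, 0], [0, 0, 0.01, 0, 0, 0], [0, 0, 0, 0, 0, 0]]])

```text
t: 9.52
tcp_pos: [0.5067, -0.3558, 0.0268]
tool_rot: [0.972, 0.236, -0.0, -0.0]
force: [0.6, -0.6, -1.4]
finger_gap: 0.195
```

Call:
play_rows(steps=[[[0, 0, 0, 0, 0, 0], [0, 0, 0, 0, 0, 0], [0, 0, -0.02, 0, 0, 0], [0, 0, -0.04, 0, 0, 0], [0, 0, -0.055, 0, 0, 0], [0, 0, 0, 0, 0, 0]]], fingers=0.45)

```text
t: 10.28
tcp_pos: [0.5097, -0.3597, 0.1488]
tool_rot: [0.972, 0.235, 0.003, 0.006]
force: [-0.7, -1.1, -0.6]
finger_gap: 0.45
```

```bash
python3 - <<'E'
from h import *
hp()
p=manip.snapshot("wrist");save(p,"w6.png",s=1)
G=plan([.4285,-.149,.14],-15)
E
```

```text
t 10.28 tcp [ 0.5097 -0.3597  0.1488] psi 27.23 z [ 0.0094 -0.0095 -0.9999] F [-0.7 -1.1 -0.6] gap 0.45
[0.005, -0.0445, 0.0009, 0.07, -0.06, 8.45],
[-0.0016, -0.0448, 0.001, 0.07, -0.06, 8.45],
[-0.0082, -0.044, 0.001, 0.07, -0.06, 8.45],
[-0.0145, -0.0424, 0.0011, 0.07, -0.06, 8.45],
[-0.0206, -0.0398, 0.0012, 0.07, -0.06, 8.45],
psi now 27.23 n 5
```

View pics/w6.png

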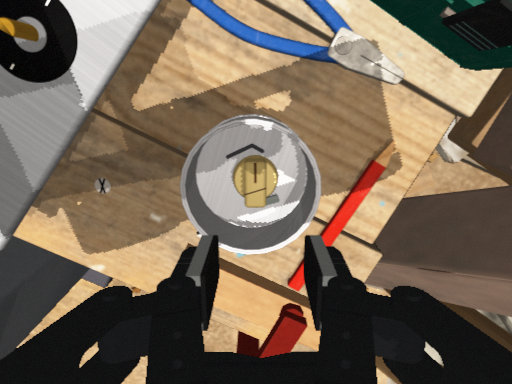

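Call:
play_rows(steps=[[[0.005, -0.0445, 0.001, 0, 0, 8.45], [-0.0016, -0.0448, 0.001, 0, 0, 8.45], [-0.0082, -0.044, 0.001, 0, 0, 8.45], [-0.0145, -0.0424, 0.001, 0, 0, 8.45], [-0.0206, -0.0398, 0.001, 0, 0, 8.45], [0, 0, 0, 0, 0, 0], [0, 0, 0, 0, 0, 0]]], fingers=1)

```text
t: 11.2
tcp_pos: [0.4275, -0.1477, 0.1369]
tool_rot: [0.991, -0.13, 0.0, 0.0]
force: [0.4, -0.3, 0.7]
finger_gap: 1.001
```

```bash
python3 - <<'E'
from h import *
hp()
p=manip.snapshot("wrist");save(p,"w7.png",s=1)
r=manip.pinpoint("burner_crown",p)
for x in r[:2]:print(np.round(x["point"],1),round(x["score"],2),atz(x["point"],p,.06))
r=manip.regions_of("burner_crown",p);print(r[0]["rect"])
plan([.4285,-.149,.056],-15,n=4)
E
```

```text
t 11.2 tcp [ 0.4275 -0.1477  0.1369] psi -14.96 z [ 7.e-04 -6.e-04 -1.e+00] F [ 0.4 -0.3  0.7] gap 1.001
[229.9, 163.0, 303.4, 231.8]
[0.0002, 0.0001, 0.0202, 0.01, -0.02, -0.02],
[0.0002, 0.0001, 0.0202, 0.01, -0.02, -0.02],
[0.0002, 0.0001, 0.0202, 0.01, -0.02, -0.02],
[0.0002, 0.0001, 0.0202, 0.01, -0.02, -0.02],
psi now -15.07 n 4
```

View pics/w7.png

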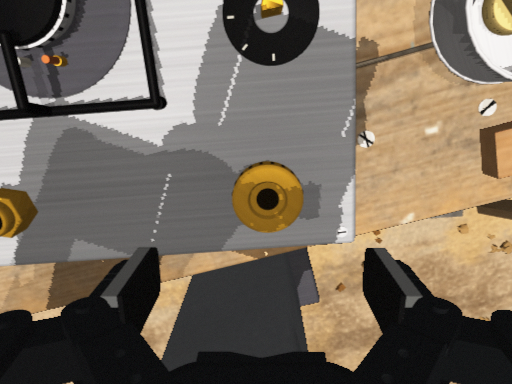

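```bash
python3 - <<'E'
from h import *
p=manip.snapshot("wrist")
c=atz((267,199),p,.074);print(c,atz((266.6,198.5),p,.067));plan([c[0],c[1],.056],-15,n=4)
E
```

```text
[ 0.42992886 -0.15151278  0.074     ] [ 0.42811292 -0.15088069  0.067     ]
[0.0007, 0.0006, 0.0202, 0.0, -0.01, -0.02],
[0.0007, 0.0006, 0.0202, 0.0, -0.01, -0.02],
[0.0007, 0.0006, 0.0202, 0.0, -0.01, -0.02],
[0.0007, 0.0006, 0.0202, 0.0, -0.01, -0.02],
psi now -15.08 n 4
```

Call:
play_rows(steps=[[[0.0006, 0.0006, 0.0202, 0, 0, 0], [0.0006, 0.0006, 0.0202, 0, 0, 0], [0.0006, 0.0006, 0.0202, 0, 0, 0], [0.0006, 0.0006, 0.0202, 0, 0, 0], [0, 0, 0, 0, 0, 0], [0, 0, 0, 0, 0, 0]]])

```text
t: 12.15
tcp_pos: [0.4291, -0.1508, 0.0563]
tool_rot: [0.991, -0.131, 0.0, 0.0]
force: [0.1, 0.2, -0.4]
finger_gap: 1.003
```

Call:
play_rows(steps=[[[0, 0, 0, 0, 0, 0], [0, 0, 0, 0, 0, 0], [0, 0, 0, 0, 0, 0], [0, 0, 0, 0, 0, 0]]], fingers=0, squeeze=50)

```text
t: 12.65
tcp_pos: [0.4292, -0.1506, 0.0571]
tool_rot: [0.991, -0.131, 0.001, 0.0]
force: [-1.7, 0.4, 7.4]
finger_gap: 0.52
```

```bash
python3 - <<'E'
from h import *
p=manip.snapshot("scene")
C=[atz((a/1.5,b/1.5),p,.045) for a,b in((188,462),(236,414),(287,448),(242,502))]
for i in range(4):
    d=C[(i+1)%4]-C[i];print(C[i],np.hypot(*d[:2]),np.degrees(np.arctan2(d[1],d[0])))
print(np.mean(C,0))
G=plan([.4292,-.1506,.14],-15)
plan([.58,.22,.15],0,start=([.4292,-.1506,.14],G.as_quat()))
E
```

```text
[0.67059573 0.31308294 0.045     ] 0.10535246819820622 -102.4201708178185
[0.64793661 0.21019608 0.045     ] 0.10898203450898504 170.39589135994876
[0.54048206 0.22837858 0.045     ] 0.10578147362132807 80.30018717451284
[0.55830477 0.3326478  0.045     ] 0.11398264128873185 -9.883635651141455
[0.60432979 0.27107635 0.045     ]
[0.0001, 0.0001, -0.0414, 0.02, -0.05, -0.01],
[0.0001, 0.0, -0.0414, 0.02, -0.05, -0.01],
psi now -15.01 n 2
[0.0071, -0.0567, -0.0014, 0.0, 0.0, -2.14],
[0.0092, -0.0564, -0.0014, 0.0, 0.0, -2.14],
[0.0113, -0.056, -0.0014, 0.0, 0.0, -2.14],
[0.0134, -0.0556, -0.0014, 0.0, 0.0, -2.14],
[0.0155, -0.055, -0.0014, 0.0, 0.0, -2.14],
[0.0175, -0.0544, -0.0014, 0.0, 0.0, -2.14],
[0.0195, -0.0537, -0.0014, 0.0, 0.0, -2.14],
psi now -15.0 n 7
```

Call:
play_rows(steps=[[[0, 0, -0.035, 0, 0, 0], [0, 0, -0.05, 0, 0, 0], [0.0085, -0.0567, -0.001, 0, 0, -0.7], [0.009, -0.0566, -0.001, 0, 0, -0.7], [0.0096, -0.0565, -0.001, 0, 0, -0.7], [0.0102, -0.0564, -0.001, 0, 0, -0.7], [0.0108, -0.0563, -0.001, 0, 0, -0.7], [0.0114, -0.0562, -0.001, 0, 0, -0.7], [0.012, -0.0561, -0.001, 0, 0, -0.7], [0, 0, 0, 0, 0, 0]]])

```text
t: 13.95
tcp_pos: [0.5879, 0.2226, 0.1482]
tool_rot: [0.996, -0.086, 0.001, -0.001]
force: [-0.5, -0.3, -1.0]
finger_gap: 0.518
```

```bash
python3 - <<'E'
from h import *
hp()
p=manip.snapshot("wrist");save(p,"w8.png",s=1.5)
r=manip.pinpoint("brass_box_in",p)
for x in r[:2]:print(np.round(x["point"],1),round(x["score"],2),atz(x["point"],p,.008))
r=manip.pinpoint("new_knob",p)
for x in r[:2]:print(np.round(x["point"],1),round(x["score"],2),atz(x["point"],p,.0))
E
```

```text
t 13.95 tcp [0.5879 0.2226 0.1482] psi -9.84 z [ 0.0028  0.0013 -1.    ] F [-0.5 -0.3 -1. ] gap 0.518
[204.  156.7] 0.65 [0.61227311 0.26969493 0.008     ]
[277.3 319.4] 0.63 [0.43478858 0.23408208 0.        ]
```

View pics/w8.png

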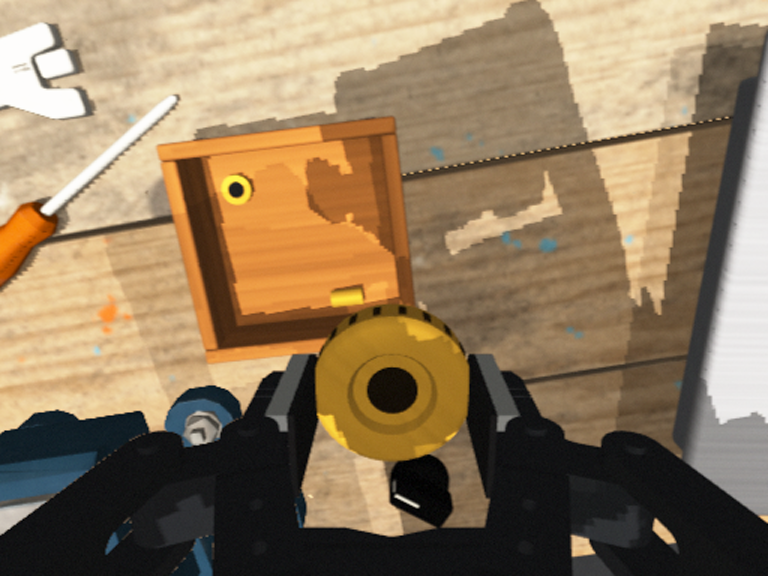

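```bash
python3 - <<'E'
from h import *
p=manip.snapshot("wrist")
C=[atz((a/1.5,b/1.5),p,.045) for a,b in((160,148),(394,118),(414,318),(207,361))]
for i in range(4):
    d=C[(i+1)%4]-C[i];print(C[i],np.hypot(*d[:2]),np.degrees(np.arctan2(d[1],d[0])))
print(np.mean(C,0),(C[0]+C[2])/2)
E
```

```text
[0.66858721 0.31588092 0.045     ] 0.11145763858937924 -93.10766067801529
[0.66254483 0.20458719 0.045     ] 0.09965562476481135 175.9978555266075
[0.56313222 0.21154254 0.045     ] 0.11276949975176825 92.39668462976698
[0.55841645 0.32421339 0.045     ] 0.11048541515255166 -4.325177111043586
[0.61317018 0.26405601 0.045     ] [0.61585972 0.26371173 0.045     ]
```

```bash
python3 - <<'E'
from h import *
hp()
p=manip.snapshot("wrist")
for z in (.0,.06,.1): print("vise knob",z,atz((150,262),p,z))
G=plan([.633,.266,.12],-4,n=2)
plan([.633,.266,.013],-4,start=([.633,.266,.12],G.as_quat()))
E
```

```text
t 14.15 tcp [0.5857 0.2174 0.1477] psi -10.18 z [-1.9e-03 -7.0e-04 -1.0e+00] F [ 0.   0.3 -1.4] gap 0.517
vise knob 0.0 [0.5173563  0.33946807 0.        ]
vise knob 0.06 [0.54554752 0.3126823  0.06      ]
vise knob 0.1 [0.56434167 0.29482512 0.1       ]
[0.0189, -0.0282, 0.0139, 0.02, 0.04, -3.11],
[0.0204, -0.0271, 0.0139, 0.02, 0.04, -3.11],
psi now -10.22 n 2
[0.0, 0.0, 0.0535, 0.0, 0.0, 0.0],
[0.0, 0.0, 0.0535, 0.0, 0.0, 0.0],
psi now -4.0 n 2
```

Call:
play_rows(steps=[[[0.0189, -0.0282, 0.014, 0, 0, -3.1], [0.0204, -0.0271, 0.014, 0, 0, -3.1], [0, 0, 0, 0, 0, 0], [0, 0, 0.05, 0, 0, 0], [0, 0, 0.035, 0, 0, 0], [0, 0, 0.02, 0, 0, 0], [0, 0, 0, 0, 0, 0]]])

```text
t: 15.08
tcp_pos: [0.6327, 0.2662, 0.0139]
tool_rot: [0.999, -0.035, -0.002, 0.001]
force: [-1.7, -0.7, -0.5]
finger_gap: 0.518
```

Call:
play_rows(steps=[[[0, 0, 0, 0, 0, 0], [0, 0, 0, 0, 0, 0], [0, 0, -0.03, 0, 0, 0], [0, 0, -0.05, 0, 0, 0], [0, 0, -0.055, 0, 0, 0], [0, 0, 0, 0, 0, 0]]], fingers=0.65)

```text
t: 15.82
tcp_pos: [0.6383, 0.2688, 0.1578]
tool_rot: [0.999, -0.034, 0.007, -0.002]
force: [0.2, 1.1, -0.9]
finger_gap: 0.65
```

```bash
python3 - <<'E'
from h import *
hp()
p=manip.snapshot("wrist");save(p,"w9.png",s=1.5)
plan([.464,.021,.14],4)
E
```

```text
t 15.82 tcp [0.6383 0.2688 0.1578] psi -3.91 z [ 0.0143  0.0035 -0.9999] F [ 0.2  1.1 -0.9] gap 0.65
[-0.0258, 0.0431, 0.0021, -0.02, -0.08, -1.32],
[-0.0268, 0.0425, 0.0022, -0.02, -0.08, -1.32],
[-0.0278, 0.0418, 0.0022, -0.02, -0.08, -1.32],
[-0.0287, 0.0412, 0.0023, -0.02, -0.08, -1.32],
[-0.0297, 0.0405, 0.0023, -0.02, -0.08, -1.32],
[-0.0306, 0.0398, 0.0024, -0.02, -0.08, -1.32],
psi now -3.91 n 6
```

View pics/w9.png

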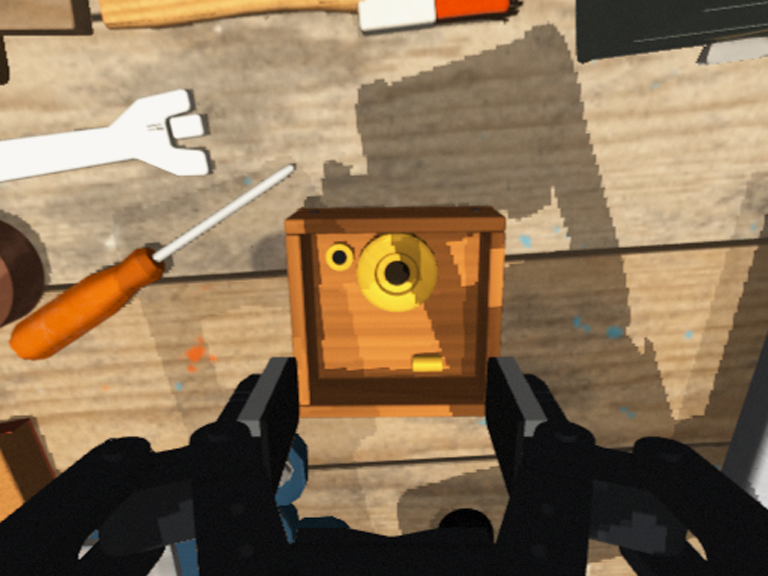

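Call:
play_rows(steps=[[[-0.0258, 0.0431, 0.002, 0, 0, -1.3], [-0.0268, 0.0425, 0.002, 0, 0, -1.3], [-0.0278, 0.0418, 0.002, 0, 0, -1.3], [-0.0287, 0.0412, 0.002, 0, 0, -1.3], [-0.0297, 0.0405, 0.002, 0, 0, -1.3], [-0.0306, 0.0398, 0.002, 0, 0, -1.3], [0, 0, 0, 0, 0, 0], [0, 0, 0, 0, 0, 0]]], fingers=0.7)

```text
t: 16.88
tcp_pos: [0.4617, 0.0204, 0.1378]
tool_rot: [0.999, 0.033, 0.0, -0.0]
force: [1.1, 0.5, -0.4]
finger_gap: 0.702
```

```bash
python3 - <<'E'
from h import *
hp()
p=manip.snapshot("wrist");save(p,"w10.png",(150,110,350,260),4)
r=manip.pinpoint("union_nut",p)
for x in r[:2]:print(np.round(x["point"],1),round(x["score"],2),atz(x["point"],p,.06))
r=manip.regions_of("union_nut",p);print(r[0]["rect"])
E
```

```text
t 16.88 tcp [0.4617 0.0204 0.1378] psi 3.82 z [ 1.e-04  3.e-04 -1.e+00] F [ 1.1  0.5 -0.4] gap 0.702
[261.8 192.4] 0.87 [0.46476369 0.02155714 0.06      ]
[242.6, 173.6, 283.1, 221.1]
```

View pics/w10.png

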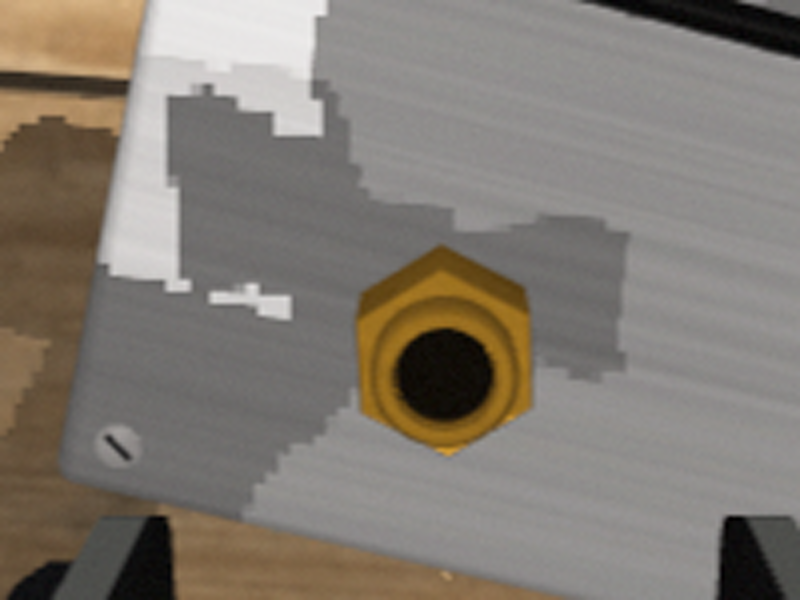

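Call:
play_rows(steps=[[[0.003, -0.0006, 0.02, 0, 0, 0], [0, 0, 0.03, 0, 0, 0], [0, 0, 0.02, 0, 0, 0], [0, 0, 0.006, 0, 0, 0], [0, 0, 0, 0, 0, 0]]])

```text
t: 17.65
tcp_pos: [0.4647, 0.0217, 0.0619]
tool_rot: [0.999, 0.034, -0.0, -0.0]
force: [-0.1, 0.0, 0.5]
finger_gap: 0.702
```

Call:
play_rows(steps=[[[0, 0, 0, 0, 0, 0], [0, 0, 0, 0, 0, 0], [0, 0, 0, 0, 0, 0], [0, 0, -0.03, 0, 0, 0], [0, 0, -0.05, 0, 0, 0], [0, 0, 0, 0, 0, 0]]], fingers=0, squeeze=50)

```text
t: 18.4
tcp_pos: [0.467, 0.0207, 0.1452]
tool_rot: [0.999, 0.034, 0.004, 0.001]
force: [0.8, 0.7, -1.0]
finger_gap: 0.305
```

```bash
python3 - <<'E'
from h import *
hp()
p=manip.snapshot("wrist");save(p,"w11.png",s=1)
G=plan([.591,.268,.14],-4)
E
```

```text
t 18.4 tcp [0.467  0.0207 0.1452] psi 3.87 z [ 0.0085 -0.0017 -1.    ] F [ 0.8  0.7 -1. ] gap 0.305
[0.0284, -0.0476, 0.0008, 0.01, -0.05, 1.57],
[0.0271, -0.0484, 0.0008, 0.01, -0.05, 1.57],
[0.0257, -0.0491, 0.0008, 0.01, -0.05, 1.57],
[0.0244, -0.0498, 0.0007, 0.01, -0.05, 1.57],
[0.023, -0.0504, 0.0007, 0.01, -0.05, 1.57],
psi now 3.87 n 5
```

View pics/w11.png

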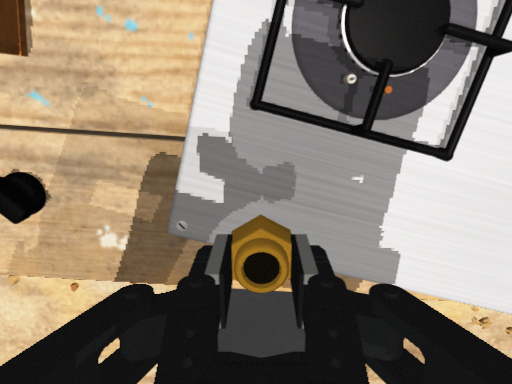

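Call:
play_rows(steps=[[[0.0284, -0.0456, 0.001, 0, 0, 1.6], [0.0271, -0.0464, 0.001, 0, 0, 1.6], [0.0257, -0.0471, 0.001, 0, 0, 1.6], [0.0244, -0.0478, 0.001, 0, 0, 1.6], [0.024, -0.0484, 0.001, 0, 0, 1.6], [0, 0, 0, 0, 0, 0], [0, 0, 0, 0, 0, 0]]])

```text
t: 19.32
tcp_pos: [0.5895, 0.2575, 0.135]
tool_rot: [0.999, -0.036, -0.002, 0.001]
force: [-0.6, -0.5, -0.6]
finger_gap: 0.303
```

```bash
python3 - <<'E'
from h import *
hp()
p=manip.snapshot("wrist");save(p,"w12.png",s=1.5)
q=manip.snapshot("scene");save(q,"s12.png",(90,230,290,384),4)
s=manip.sense();M=R.from_quat(s["tool_rot"]).as_matrix()
for d in [(.6,.35,.1),(.55,.31,.1),(.51,.31,.1),(.55,.31,.09)]:print(d,proj(d,p)*1.5,(proj(d,q)-[90,230])*4)
E
```

```text
t 19.32 tcp [0.5895 0.2575 0.135 ] psi -4.09 z [-0.0044 -0.0015 -1.    ] F [-0.6 -0.5 -0.6] gap 0.303
(0.6, 0.35, 0.1) [151.22486235 318.56782102] [184.11028156 376.5044358 ]
(0.55, 0.31, 0.1) [273.35695698 426.97324928] [302.60523044 348.51188327]
(0.51, 0.31, 0.1) [286.01849524 508.62381458] [365.86883375 377.64044551]
(0.55, 0.31, 0.09) [278.44946509 414.01630827] [305.73118271 356.1634875 ]
```

View pics/w12.png

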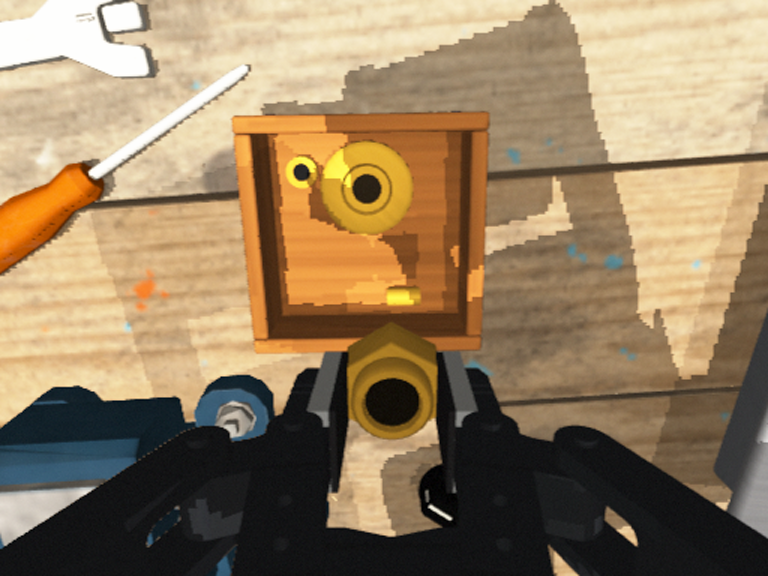

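View pics/s12.png

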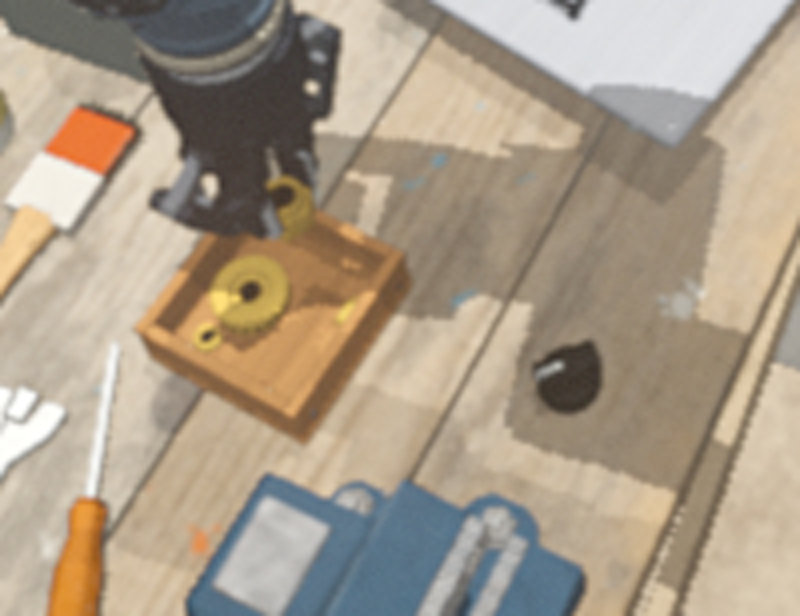

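Call:
play_rows(steps=[[[0, 0, 0.045, 0, 0, 0], [0, 0, 0.045, 0, 0, 0], [0, 0, 0.02, 0, 0, 0], [0, 0, 0.008, 0, 0, 0], [0, 0, 0, 0, 0, 0]]])

```text
t: 20.05
tcp_pos: [0.5919, 0.2579, 0.0196]
tool_rot: [0.999, -0.036, 0.0, -0.0]
force: [0.2, 0.0, -0.1]
finger_gap: 0.304
```

Call:
play_rows(steps=[[[0, 0, 0, 0, 0, 0], [0, 0, 0, 0, 0, 0], [0, 0, -0.03, 0, 0, 0], [0, 0, -0.05, 0, 0, 0], [0, 0, -0.06, 0, 0, 0], [0, 0, 0, 0, 0, 0], [0, 0, 0, 0, 0, 0]]], fingers=0.42)

```text
t: 20.92
tcp_pos: [0.591, 0.2581, 0.1596]
tool_rot: [0.999, -0.036, 0.0, -0.0]
force: [-0.3, -0.0, -0.3]
finger_gap: 0.42
```

```bash
python3 - <<'E'
from h import *
hp()
p=manip.snapshot("wrist");save(p,"w13.png",s=1.5)
for n in ("scene","side"):
    q=manip.snapshot(n);r=manip.pinpoint("new_knob",q)[0];print(n,r["point"],r["score"],atz(r["point"],q,0))
r=manip.pinpoint("new_knob",p)
for x in r[:1]:print(x["point"],x["score"],atz(x["point"],p,0))
plan([.40,.222,.17],0)
E
```

```text
t 20.93 tcp [0.591  0.2581 0.1596] psi -4.12 z [ 6.e-04  1.e-04 -1.e+00] F [-0.3 -0.  -0.3] gap 0.42
scene [232.8, 323.8] 0.56 [0.43334961 0.22725451 0.        ]
side [231.4, 298.6] 0.6 [0.43447799 0.22492965 0.        ]
[296.8, 311.1] 0.63 [0.43716722 0.23310596 0.        ]
[-0.0469, 0.0124, -0.003, 0.01, 0.04, -1.03],
[-0.0471, 0.0115, -0.003, 0.01, 0.04, -1.03],
[-0.0473, 0.0107, -0.0031, 0.01, 0.04, -1.03],
[-0.0475, 0.0098, -0.0031, 0.01, 0.04, -1.03],
psi now -4.13 n 4
```

View pics/w13.png

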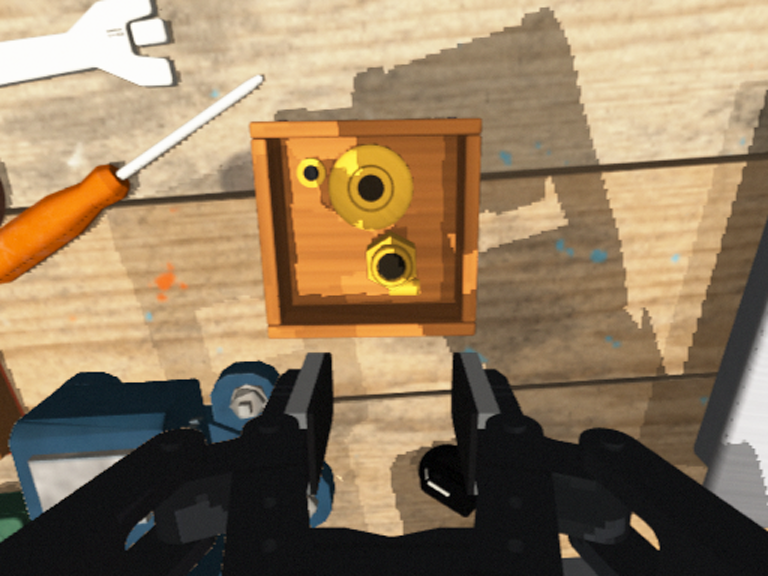

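Call:
play_rows(steps=[[[-0.0445, 0.0124, -0.002, 0, 0, -1], [-0.0446, 0.0115, -0.002, 0, 0, -1], [-0.0448, 0.0107, -0.002, 0, 0, -1], [-0.0449, 0.0098, -0.002, 0, 0, -1], [0, 0, 0, 0, 0, 0], [0, 0, 0, 0, 0, 0]]], fingers=0.5)

```text
t: 21.98
tcp_pos: [0.4119, 0.2222, 0.1671]
tool_rot: [1.0, -0.001, 0.001, -0.0]
force: [0.7, 0.0, -0.1]
finger_gap: 0.503
```

```bash
python3 - <<'E'
from h import *
import pickle
hp()
p=manip.snapshot("wrist");save(p,"w14.png",s=1)
r=manip.pinpoint("new_knob",p)
for x in r[:1]:print(x["point"],x["score"],atz(x["point"],p,0))
r=manip.regions_of("new_knob",p)[0];b=[int(v) for v in r["rect"]];print(b)
save(p,"w14a.png",(b[0]-20,b[1]-20,b[2]+20,b[3]+20),6);pickle.dump(p,open("w14.pkl","wb"))
E
```

```text
t 21.98 tcp [0.4119 0.2222 0.1671] psi -0.13 z [ 1.8e-03  4.0e-04 -1.0e+00] F [ 0.7  0.  -0.1] gap 0.503
[250.3, 141.4] 0.75 [0.43718451 0.23363204 0.        ]
[230, 121, 272, 169]
```

View pics/w14.png

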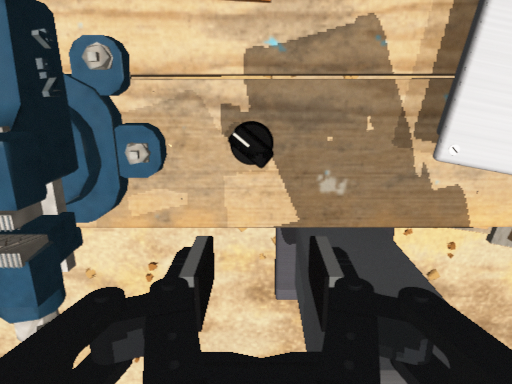

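View pics/w14a.png

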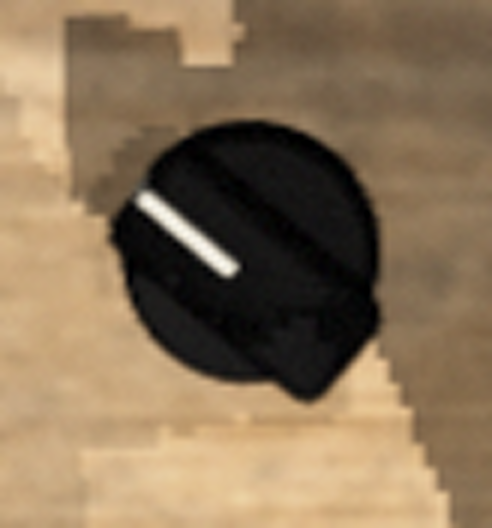

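```bash
python3 - <<'E'
from h import *
import pickle
p=pickle.load(open("w14.pkl","rb"))
f=lambda u,z:atz([210+(u[0]+.0)/6,101+u[1]/6],p,z)
for a,b in(((235,270),(143,197)),((378,290),(205,155)),((310,400),(115,235))):
    d=f(b,.03)-f(a,.03);print(np.degrees(np.arctan2(d[1],d[0])),np.hypot(*d[:2]))
print(f((235,270),.03)); print("skirt ctr",f((252,251),.012))
print("bar ctr", (f((125,230),.03)+f((378,290),.03)+f((205,155),.03)+f((310,400),.03))/4)
hp();G=plan([.4365,.2315,.07],51.5)
E
```

```text
51.1258431244558 0.01620635492717082
51.94343417690985 0.030426064641323653
49.04129812785867 0.03588405044182347
[0.43776186 0.23367325 0.03      ]
skirt ctr [0.43768211 0.2317549  0.012     ]
bar ctr [0.43777892 0.23084988 0.03      ]
t 22.12 tcp [0.4124 0.2222 0.167 ] psi -0.15 z [ 1.5e-03  4.0e-04 -1.0e+00] F [-0.8  0.1  0.2] gap 0.499
[0.0048, -0.0019, 0.0194, 0.0, -0.02, -10.33],
[0.005, -0.001, 0.0194, 0.0, -0.02, -10.33],
[0.0051, -0.0, 0.0194, 0.0, -0.02, -10.33],
[0.0051, 0.0009, 0.0194, 0.0, -0.02, -10.33],
[0.0048, 0.0018, 0.0194, 0.0, -0.02, -10.33],
psi now -0.15 n 5
```

Call:
play_rows(steps=[[[0.005, -0.0019, 0.0194, 0, 0, -10.3], [0.0052, -0.001, 0.0194, 0, 0, -10.3], [0.0053, 0, 0.0194, 0, 0, -10.3], [0.0053, 0.0009, 0.0194, 0, 0, -10.3], [0.005, 0.0018, 0.0194, 0, 0, -10.3], [0, 0, 0, 0, 0, 0], [0, 0, 0, 0, 0, 0]]])

```text
t: 23.0
tcp_pos: [0.436, 0.2315, 0.0702]
tool_rot: [0.902, 0.432, 0.0, 0.0]
force: [-0.4, -1.0, 0.0]
finger_gap: 0.501
```

```bash
python3 - <<'E'
from h import *
hp()
p=manip.snapshot("wrist");save(p,"w15.png",(180,120,340,260),5)
r=manip.regions_of("new_knob",p)[0];print(r["rect"],r["score"])
for z in(.03,.012):print(proj([.4377,.2318,z],p))
plan([.4377,.2318,.01],51.3,n=4)
E
```

```text
t 23.0 tcp [0.436  0.2315 0.0702] psi 51.22 z [ 3.e-04  1.e-04 -1.e+00] F [-0.4 -1.   0. ] gap 0.501
[232.8, 173.7, 294.6, 246.5] 0.81
[263.66149499 215.41728955]
[263.43196829 205.41198804]
[0.0003, 0.0003, 0.0152, 0.01, -0.01, -0.01],
[0.0003, 0.0003, 0.0152, 0.01, -0.01, -0.01],
[0.0003, 0.0003, 0.0152, 0.01, -0.01, -0.01],
[0.0003, 0.0003, 0.0152, 0.01, -0.01, -0.01],
psi now 51.28 n 4
```

View pics/w15.png

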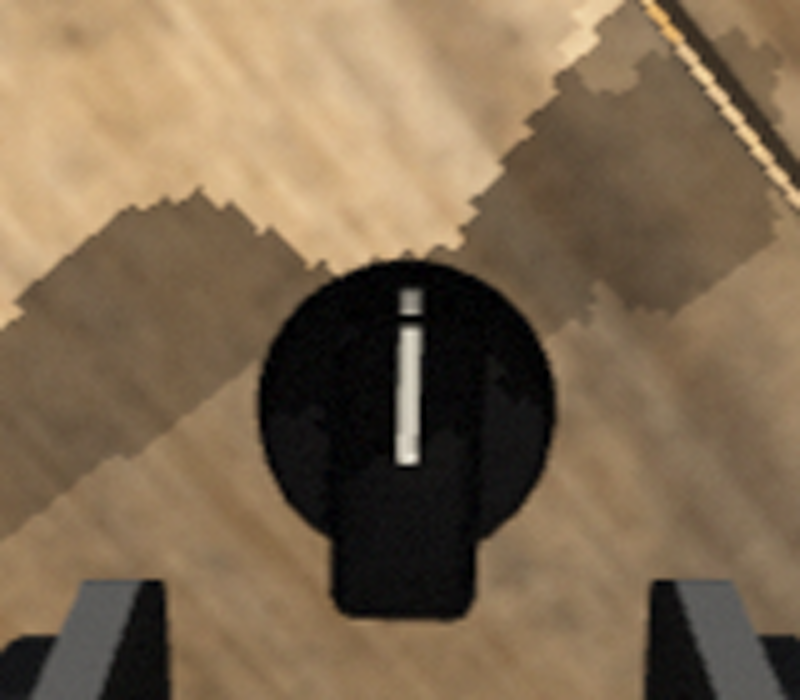

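Call:
play_rows(steps=[[[0.0008, 0, 0.02, 0, 0, 0], [0.0008, 0, 0.02, 0, 0, 0], [0, 0, 0.0195, 0, 0, 0], [0, 0, 0, 0, 0, 0], [0, 0, 0, 0, 0, 0]]])

```text
t: 23.72
tcp_pos: [0.437, 0.2329, 0.0113]
tool_rot: [0.901, 0.433, 0.001, 0.0]
force: [-0.4, -0.1, -0.4]
finger_gap: 0.497
```

Call:
play_rows(steps=[[[0, 0, 0, 0, 0, 0], [0, 0, 0, 0, 0, 0], [0, 0, 0, 0, 0, 0], [0, 0, 0, 0, 0, 0]]], fingers=0, squeeze=80)

```text
t: 24.22
tcp_pos: [0.4371, 0.2329, 0.0117]
tool_rot: [0.901, 0.433, 0.001, 0.0]
force: [-0.9, -0.7, 6.6]
finger_gap: 0.18
```

```bash
python3 - <<'E'
from h import *
hp();s=manip.sense();t=s["tcp_pos"]
G=plan([t[0],t[1],.17],51.3)
plan([.46,-.15,.19],-11,start=([t[0],t[1],.17],G.as_quat()))
E
```

```text
t 24.23 tcp [0.4371 0.2329 0.0117] psi 51.36 z [ 1.9e-03  6.0e-04 -1.0e+00] F [-0.9 -0.7  6.6] gap 0.18
[0.0001, 0.0001, -0.0528, 0.02, -0.03, 0.02],
[0.0001, 0.0, -0.0528, 0.02, -0.03, 0.02],
[0.0, 0.0, -0.0528, 0.02, -0.03, 0.02],
psi now 51.36 n 3
[-0.0407, 0.0368, -0.0029, 0.0, 0.0, 8.9],
[-0.0345, 0.0426, -0.0029, 0.0, 0.0, 8.9],
[-0.0275, 0.0474, -0.0029, 0.0, 0.0, 8.9],
[-0.0198, 0.0511, -0.0029, 0.0, 0.0, 8.9],
[-0.0117, 0.0535, -0.0029, 0.0, 0.0, 8.9],
[-0.0032, 0.0547, -0.0029, 0.0, 0.0, 8.9],
[0.0053, 0.0545, -0.0029, 0.0, 0.0, 8.9],
psi now 51.3 n 7
```

Call:
play_rows(steps=[[[0, 0, -0.05, 0, 0, 0], [0, 0, -0.055, 0, 0, 0], [-0.0407, 0.0368, -0.01, 0, 0, 8.9], [-0.0345, 0.0426, -0.01, 0, 0, 8.9], [-0.0275, 0.0474, -0.01, 0, 0, 8.9], [-0.0198, 0.0511, -0.01, 0, 0, 8.9], [-0.0117, 0.0535, -0.01, 0, 0, 8.9], [-0.0032, 0.0547, -0.01, 0, 0, 8.9], [0.0053, 0.0545, -0.01, 0, 0, 8.9], [0, 0, 0, 0, 0, 0]]])

```text
t: 25.48
tcp_pos: [0.4614, -0.1547, 0.1869]
tool_rot: [0.995, -0.098, 0.002, 0.001]
force: [0.3, 0.4, -0.2]
finger_gap: 0.179
```

```bash
cat > look.py <<'E'
from h import *
import pickle,sys
hp()
p=manip.snapshot("wrist");pickle.dump(p,open(sys.argv[1]+".pkl","wb"));save(p,sys.argv[1]+".png",s=1)
r=manip.pinpoint("spindle_tip",p)
for x in r[:2]:print("tip",x["point"],x["score"],atz(x["point"],p,.085))
c=proj([.533,-.178,.085],p) if not r else np.array(r[0]["point"])
b=[int(c[0])-40,int(c[1])-40,int(c[0])+40,int(c[1])+40];b[1]=max(b[1],0);print(b)
save(p,sys.argv[1]+"a.png",b,7)
for n in("scene","side"):
    q=manip.snapshot(n);r=manip.pinpoint("spindle_tip",q)
    if r:print(n,r[0]["score"],atz(r[0]["point"],q,.085))
E
python3 look.py w16
```

```text
t 25.48 tcp [ 0.4614 -0.1547  0.1869] psi -11.26 z [ 0.0045 -0.0034 -1.    ] F [ 0.3  0.4 -0.2] gap 0.179
[235, 44, 315, 124]
scene 0.43 [ 0.5288013  -0.18296582  0.085     ]
side 0.57 [ 0.54071536 -0.17928864  0.085     ]
```

View pics/w16.png

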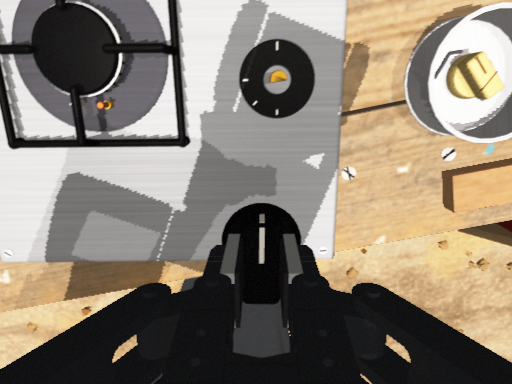

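View pics/w16a.png

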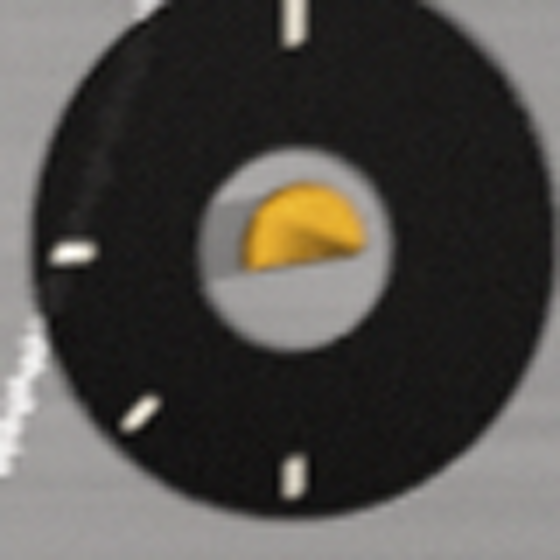

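```bash
python3 - <<'E'
from h import *
import pickle
p=pickle.load(open("w16.pkl","rb"))
print("dial c",atz((277.1,79.7),p,.061))
f=lambda u:atz([235+u[0]/7,44+u[1]/7],p,.085)
a,b=f((250,270)),f((365,250));d=a-b;print(a,b,np.hypot(*d[:2]),np.degrees(np.arctan2(d[1],d[0]))-90)
r=b-a;L=np.linalg.norm(r[:2]);n=np.array([-r[1],r[0]])/L
m=(a+b)[:2]/2;print("axis",m+n*.0015)
hp();plan([.462,-.176,.14],-1.5,n=2)
E
```

```text
dial c [ 0.53645297 -0.18082113  0.061     ]
[ 0.53504307 -0.17485905  0.085     ] [ 0.53468447 -0.18647763  0.085     ] 0.01162411836426303 -1.7678622836944555
axis [ 0.53636306 -0.18071462]
t 25.77 tcp [ 0.4592 -0.1484  0.1852] psi -10.8 z [-0.0013  0.001  -1.    ] F [ 0.5  0.3 -0.1] gap 0.18
[0.004, 0.0133, 0.0226, -0.02, 0.04, -4.65],
[0.0029, 0.0136, 0.0226, -0.02, 0.04, -4.65],
psi now -10.8 n 2
```

Call:
play_rows(steps=[[[0.004, 0.0133, 0.022, 0, 0, -4.6], [0.003, 0.0136, 0.022, 0, 0, -4.6], [0, 0, 0, 0, 0, 0], [0, 0, 0, 0, 0, 0]]])

```text
t: 26.28
tcp_pos: [0.4627, -0.1768, 0.1418]
tool_rot: [1.0, -0.015, -0.0, -0.0]
force: [-0.1, 0.2, -0.9]
finger_gap: 0.182
```

```bash
python3 - <<'E'
from h import *
import pickle
hp()
p=manip.snapshot("wrist");pickle.dump(p,open("w17.pkl","wb"));save(p,"w17.png",s=1)
c=proj([.5364,-.1807,.085],p);print(c)
b=[int(c[0])-35,max(int(c[1])-35,0),int(c[0])+35,int(c[1])+35];print(b)
save(p,"w17a.png",b,8)
E
```

```text
t 26.27 tcp [ 0.4627 -0.1768  0.1418] psi -1.73 z [-3.e-04  5.e-04 -1.e+00] F [-0.1  0.2 -0.9] gap 0.182
[266.64387193  85.33998821]
[231, 50, 301, 120]
```

View pics/w17.png

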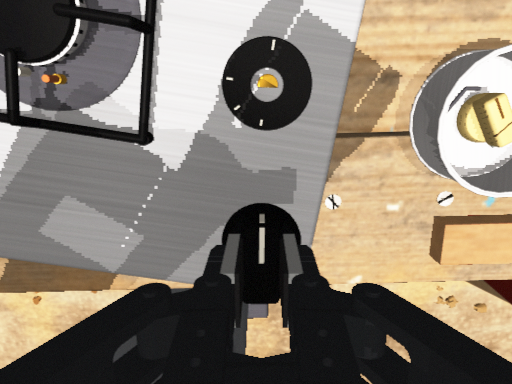

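View pics/w17a.png

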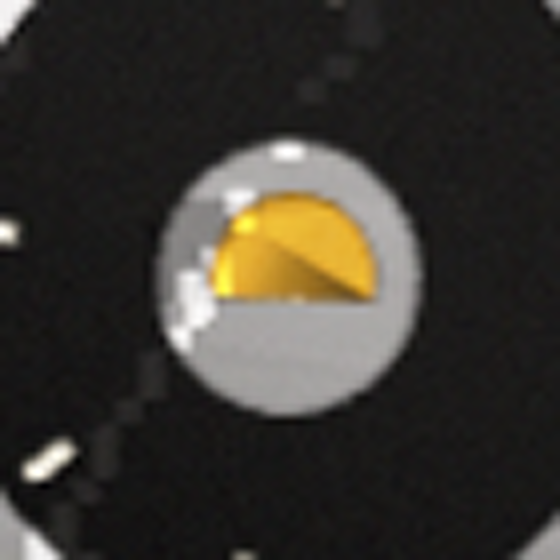

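```bash
python3 - <<'E'
from h import *
import pickle
p=pickle.load(open("w17.pkl","rb"))
save(p,"w17k.png",(205,190,320,310),6)
t=np.array([.4627,-.1768,.1418]);T=np.array(p["world_from_camera"])
m=atz((267.9,87.25),p,.085);print("flat mid",m)
h=np.radians(-1.7);print("axis",m[:2]+.0015*np.array([np.cos(h),np.sin(h)]))
c,s=np.cos(h),np.sin(h)
for z in (.0003,-.0117):
  for x0 in (-.002,0,.002):
    P=[t+np.array([c*(x0+.02*np.cos(a))+s*.02*np.sin(a), s*(x0+.02*np.cos(a))-c*.02*np.sin(a), z]) for a in np.linspace(0,6.28,721)]
    q=np.array([proj(v,p) for v in P]);print(z,x0,q.min(0),q.max(0))
E
```

```text
flat mid [ 0.53532496 -0.18139762  0.085     ]
axis [ 0.5368243  -0.18144212]
0.0003 -0.002 [222.34441785 210.55601398] [305.90262369 286.58703434]
0.0003 0 [222.21257386 206.47019085] [306.05842561 283.02558083]
0.0003 0.002 [222.07981906 202.3551658 ] [306.21530399 279.44037103]
-0.0117 -0.002 [224.87224247 202.27681798] [302.98413305 274.02522549]
-0.0117 0 [224.75715137 198.43924158] [303.12035604 270.65004008]
-0.0117 0.002 [224.64131735 194.57609467] [303.25745849 267.25377007]
```

View pics/w17k.png

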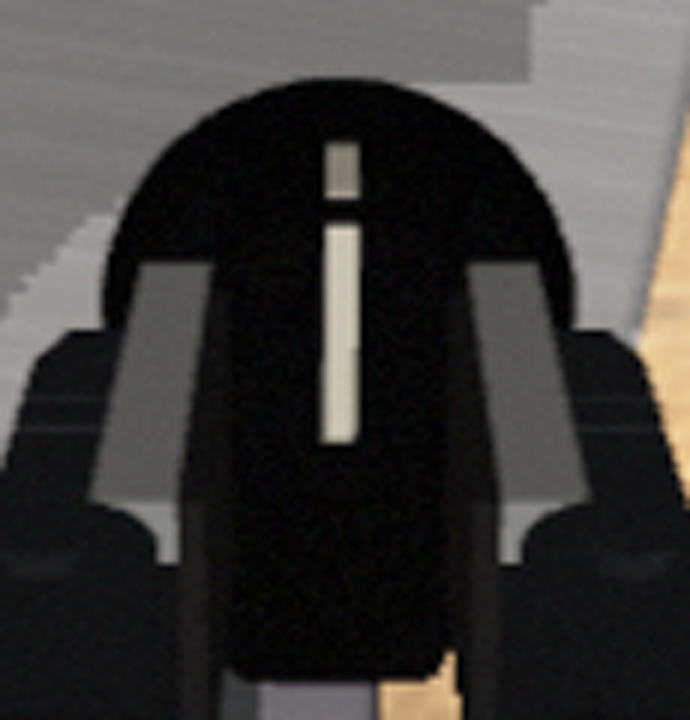

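```bash
python3 - <<'E'
from h import *
import pickle
from scipy.optimize import least_squares
p=pickle.load(open("w17.pkl","rb"))
def mk(t,psi):
    c,s=np.cos(np.radians(psi)),np.sin(np.radians(psi));return np.c_[[c,s,0],[s,-c,0],[0,0,-1]]
t17=np.array([.4627,-.1768,.1418]);M=mk(t17,-1.73)
T=np.array(p["world_from_camera"]);cr=M.T@T[:3,:3];ct=M.T@(T[:3,3]-t17);print("cam in tool",ct)
# earlier still: ct [.07322,-.00119,-.15053]
def pr(P):  # tool frame point
    c=cr.T@(np.array(P)-ct);u=np.array(p["K"])@c;return u[:2]/u[2]
for zz in (.0183,.015):
  print("bar z",zz,[ (x0,pr((.0195+x0,0,-zz))[1].round(1),pr((-.0195+x0,0,-zz))[1].round(1)) for x0 in(-.003,-.002,-.001,0)])
# circle fit: observed extremes
def circ(x0,y0,z,r=.02):
    a=np.linspace(0,2*np.pi,361);q=np.array([pr((x0+r*np.cos(k),y0+r*np.sin(k),z)) for k in a]);return q[:,0].min(),q[:,0].max(),q[:,1].min()
print("held bottom-circle", least_squares(lambda v:np.array(circ(v[0],v[1],v[2]))-[222,301.2,202.8],[0,0,.01],x_scale=.001).x)
print("held with z fixed", least_squares(lambda v:np.array(circ(v[0],v[1],.0117))-[222,301.2,202.8],[0,0],x_scale=.001).x)
# bench w15
print("bench fit", v:=least_squares(lambda v:np.array(circ(v[0],v[1],v[2]))-[232,291,172.4],[0,0,.07],x_scale=.001).x)
v=least_squares(lambda v:np.array(circ(v[0],v[1],.0702))-[232,291,172.4],[0,0],x_scale=.001).x
w=np.array([.436,.2315,.0702])+mk(0,51.28)@[v[0],v[1],.0702];print("bench world",w,"in grasp tool",mk(0,51.36).T@(w-[.4371,.2329,.0117]))
# spindle in tool now
for px in [(267.9,87.25)]:
    o=ct;d=cr@np.linalg.solve(np.array(p["K"]),[*px,1]);k=(t17[2]-.085-o[2])/d[2];m=o+d*k;print("flat mid in tool",m,"axis",m+[.0015,0,0])
E
```

```text
cam in tool [ 0.07260607 -0.0014993  -0.15058303]
bar z 0.0183 [(-0.003, np.float64(228.9), np.float64(309.9)), (-0.002, np.float64(226.6), np.float64(308.0)), (-0.001, np.float64(224.4), np.float64(306.1)), (0, np.float64(222.1), np.float64(304.1))]
bar z 0.015 [(-0.003, np.float64(225.8), np.float64(305.4)), (-0.002, np.float64(223.6), np.float64(303.5)), (-0.001, np.float64(221.4), np.float64(301.6)), (0, np.float64(219.2), np.float64(299.7))]
held bottom-circle [-0.00147175 -0.0011944   0.00932539]
held with z fixed [-0.00225559 -0.00119026]
bench fit [-0.00129548 -0.00118058  0.07155096]
bench world [0.43446858 0.23148007 0.        ] in grasp tool [-0.00275221 -0.00116873  0.0117    ]
flat mid in tool [0.07273066 0.00240301 0.0568    ] axis [0.07423066 0.00240301 0.0568    ]
```

Call:
play_rows(steps=[[[0.038, 0.0018, 0, 0, 0, 0], [0.038, 0.0018, 0, 0, 0, 0], [0, 0, 0.02, 0, 0, 0], [0, 0, 0.018, 0, 0, 0], [0, 0, 0, 0, 0, 0], [0, 0, 0, 0, 0, 0], [0, 0, 0, 0, 0, 0]]])

```text
t: 27.2
tcp_pos: [0.5392, -0.184, 0.1047]
tool_rot: [1.0, -0.015, 0.001, 0.001]
force: [0.1, -1.2, -0.5]
finger_gap: 0.181
```

```bash
python3 - <<'E'
from h import *
hp()
t=np.array([.4627,-.1768,.1418]);h=np.radians(-1.73);c,s=np.cos(h),np.sin(h)
g=t+np.array([c*.0762+s*.0036,s*.0762-c*.0036,0]);g[2]=.1;print(g);plan(g,-1.73)
p=manip.snapshot("wrist");save(p,"w18.png",s=1.5)
a=manip.snapshot("scene");save(a,"s18.png",(235,125,305,195),8)
E
```

```text
t 27.2 tcp [ 0.5392 -0.184   0.1047] psi -1.73 z [ 0.0019 -0.001  -1.    ] F [ 0.1 -1.2 -0.5] gap 0.181
[ 0.53875658 -0.18269881  0.1       ]
[-0.0005, -0.0012, 0.0047, 0.06, -0.11, -0.0],
psi now -1.73 n 1
```

View pics/w18.png

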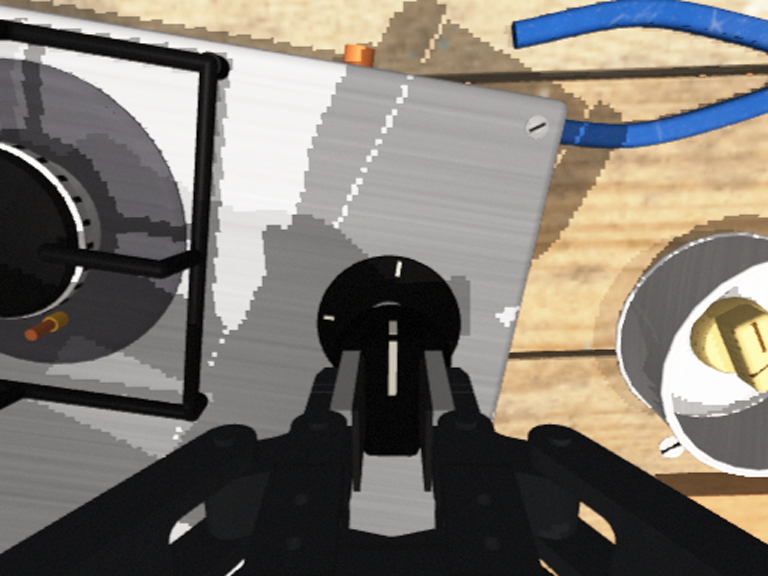

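View pics/s18.png

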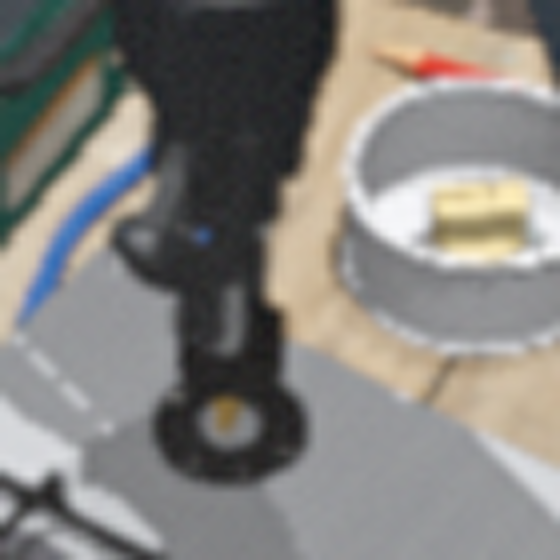

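Call:
play_rows(steps=[[[0, 0, 0, 0, 0, 0], [0, 0, 0, 0, 0, 0]]])

```text
t: 27.55
tcp_pos: [0.5386, -0.1838, 0.1037]
tool_rot: [1.0, -0.015, 0.0, 0.0]
force: [-0.7, 0.4, -0.7]
finger_gap: 0.181
```

```bash
python3 - <<'E'
from h import *
hp();plan([.53876,-.1827,.1],-1.73)
E
```

```text
t 27.55 tcp [ 0.5386 -0.1838  0.1037] psi -1.74 z [ 2.e-04 -1.e-04 -1.e+00] F [-0.7  0.4 -0.7] gap 0.181
[0.0001, -0.0011, 0.0037, 0.0, -0.01, -0.01],
psi now -1.74 n 1
```

Call:
play_rows(steps=[[[0, -0.0011, 0.003, 0, 0, 0], [0, 0, 0.003, 0, 0, 0], [0, 0, 0.002, 0, 0, 0], [0, 0, 0.002, 0, 0, 0], [0, 0, 0, 0, 0, 0], [0, 0, 0, 0, 0, 0]]])

```text
t: 28.3
tcp_pos: [0.5387, -0.1827, 0.0935]
tool_rot: [1.0, -0.015, 0.0, 0.0]
force: [0.4, 0.4, -0.1]
finger_gap: 0.179
```

```bash
python3 - <<'E'
from h import *
hp();print(manip.sense()["ft_torque"])
E
```

```text
t 28.3 tcp [ 0.5387 -0.1827  0.0935] psi -1.73 z [ 1.e-04 -0.e+00 -1.e+00] F [ 0.4  0.4 -0.1] gap 0.179
[ 0.00034227  0.04293297 -0.00103205]
```

Call:
play_rows(steps=[[[0, 0, 0.002, 0, 0, 0], [0, 0, 0.002, 0, 0, 0], [0, 0, 0.002, 0, 0, 0], [0, 0, 0, 0, 0, 0], [0, 0, 0, 0, 0, 0]]])

```text
t: 28.92
tcp_pos: [0.5386, -0.1826, 0.0875]
tool_rot: [1.0, -0.015, -0.0, -0.0]
force: [-0.6, -0.5, -0.7]
finger_gap: 0.183
```

```bash
python3 - <<'E'
from h import *
hp();print(manip.sense()["ft_torque"])
a=manip.snapshot("scene");save(a,"s19.png",(235,125,305,195),8)
a=manip.snapshot("side");save(a,"d19.png",(235,145,315,215),8)
E
```

```text
t 28.93 tcp [ 0.5386 -0.1826  0.0875] psi -1.73 z [-0.  0. -1.] F [-0.6 -0.5 -0.7] gap 0.183
[-0.02033596  0.03343744  0.0303705 ]
```

View pics/d19.png

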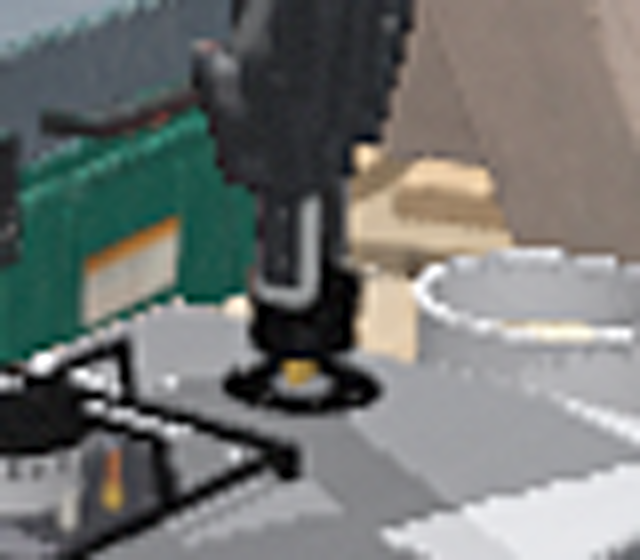

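Call:
play_rows(steps=[[[0, 0, 0.002, 0, 0, 0], [0, 0, 0.002, 0, 0, 0], [0, 0, 0.0015, 0, 0, 0], [0, 0, 0, 0, 0, 0], [0, 0, 0, 0, 0, 0]]])

```text
t: 29.65
tcp_pos: [0.5386, -0.1827, 0.082]
tool_rot: [1.0, -0.015, -0.0, 0.0]
force: [-0.3, 0.0, -1.1]
finger_gap: 0.18
```

Call:
play_rows(steps=[[[0, 0, 0.002, 0, 0, 0], [0, 0, 0, 0, 0, 0], [0, 0, 0, 0, 0, 0]]])

```text
t: 30.02
tcp_pos: [0.5389, -0.1828, 0.0807]
tool_rot: [1.0, -0.015, 0.0, 0.0]
force: [-0.7, -0.6, 4.6]
finger_gap: 0.182
```

Call:
play_rows(steps=[[[0, 0, 0.002, 0, 0, 0], [0, 0, 0, 0, 0, 0], [0, 0, 0, 0, 0, 0]]])

```text
t: 30.4
tcp_pos: [0.5389, -0.1828, 0.0787]
tool_rot: [1.0, -0.015, 0.0, 0.0]
force: [-0.2, 0.4, 5.9]
finger_gap: 0.18
```

```bash
python3 - <<'E'
from h import *
hp();print(manip.sense()["ft_torque"])
E
```

```text
t 30.4 tcp [ 0.5389 -0.1828  0.0787] psi -1.73 z [ 7.e-04 -4.e-04 -1.e+00] F [-0.2  0.4  5.9] gap 0.18
[ 0.07611385  0.16675593 -0.03622149]
```

Call:
play_rows(steps=[[[0, 0, 0.002, 0, 0, 0], [0, 0, 0.002, 0, 0, 0], [0, 0, 0, 0, 0, 0], [0, 0, 0, 0, 0, 0]]])

```text
t: 30.9
tcp_pos: [0.5389, -0.1828, 0.075]
tool_rot: [1.0, -0.015, 0.0, 0.0]
force: [-0.8, 0.4, 8.5]
finger_gap: 0.185
```

Call:
play_rows(steps=[[[0, 0, 0.001, 0, 0, 0], [0, 0, 0, 0, 0, 0], [0, 0, 0, 0, 0, 0]]])

```text
t: 31.28
tcp_pos: [0.5389, -0.1828, 0.0745]
tool_rot: [1.0, -0.015, 0.001, 0.0]
force: [-1.6, 1.0, 11.2]
finger_gap: 0.181
```

Call:
play_rows(steps=[[[0, 0, 0.001, 0, 0, 0], [0, 0, 0, 0, 0, 0], [0, 0, 0, 0, 0, 0]]])

```text
t: 31.65
tcp_pos: [0.539, -0.1828, 0.0744]
tool_rot: [1.0, -0.015, 0.001, 0.0]
force: [-3.3, 1.1, 17.2]
finger_gap: 0.178
```

Call:
play_rows(steps=[[[0, 0, 0, 0, 0, 0], [0, 0, 0, 0, 0, 0], [0, 0, 0, 0, 0, 0], [0, 0, 0, 0, 0, 0]]])

```text
t: 32.15
tcp_pos: [0.539, -0.1828, 0.0744]
tool_rot: [1.0, -0.015, 0.001, 0.0]
force: [-3.5, 1.5, 17.0]
finger_gap: 0.183
```

```bash
python3 - <<'E'
from h import *
hp();print(manip.sense()["ft_torque"])
a=manip.snapshot("scene");save(a,"s20.png",s=1.5)
b=manip.snapshot("side");save(b,"d20.png",(235,145,315,215),8)
E
```

```text
t 32.15 tcp [ 0.539  -0.1828  0.0744] psi -1.72 z [ 1.4e-03 -9.0e-04 -1.0e+00] F [-3.5  1.5 17. ] gap 0.183
[3.00096413e-01 5.91397996e-01 3.92903739e-04]
```

View pics/s20.png

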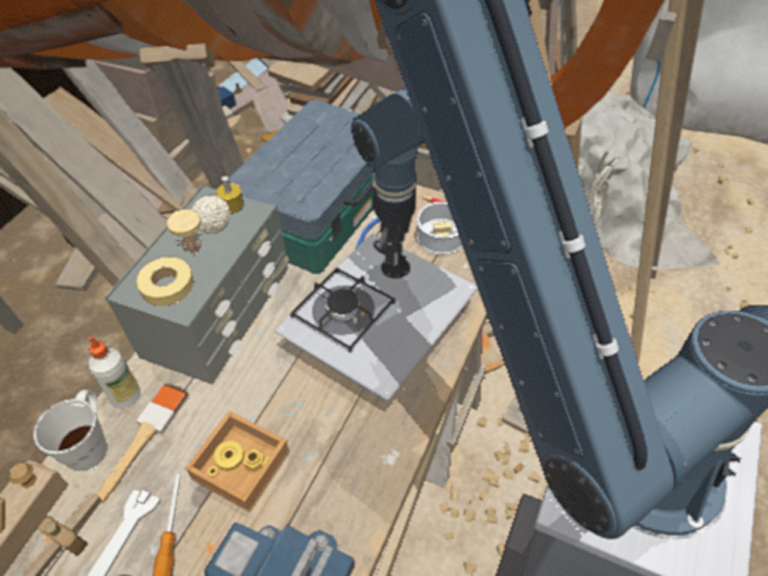

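View pics/d20.png

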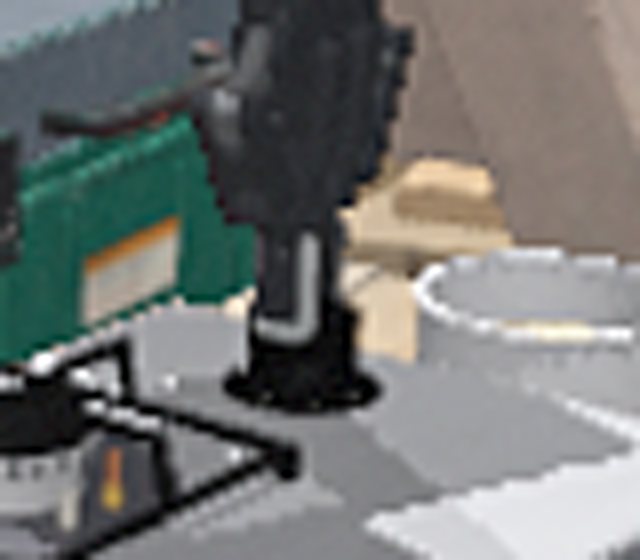

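The scene picture shows the crown and nut in the wooden box at about (230,455) and (255,460), and the cream knob in the tin at about (440,228). The deck is clear. In the side crop the black knob is down on the dial at about (305,370) and no brass shows. The push is steady at about 17 N against the stop, so I'm handing the job in.

```bash
python3 -c "
from h import *
hp();print(manip.sign_off());hp()"
```

```text
t 32.25 tcp [ 0.539  -0.1828  0.0744] psi -1.71 z [ 1.4e-03 -9.0e-04 -1.0e+00] F [-3.9  1.4 16.8] gap 0.185
the job is handed in; nothing more can be done
None
the job is handed in; nothing more can be done
```

The job was handed in at about 32 s of the 72 s allowed; the sign-off gives no verdict. The cream knob is in the waste tin, and the crown and nut are in the brass box. The new black knob is on the spindle, held pressed in.

**Last checks:**
- **Seating:** the tool slid down without resistance until it reached the expected seating height. The force then rose from 4.6 N to 8.5 N over about 6 mm of spring travel.
- **Stop:** the height levelled off at 0.0744 m while the force climbed to a steady 17 N, so the spindle is at its stop.
- **Alignment:** in the wrist picture the flat of the spindle lay within about 1° of the knob's before insertion.
- **Pictures:** the deck is clear, and the three old parts are in their containers. I did not move or touch the pliers or the pencil.

**What disagreed:**
- **Missed grasp:** the first grasp of the cream knob closed on nothing, without disturbing it. The pictures showed the fingertips well short of the stated 25 mm ahead of the tool point (about level with it). I corrected the heights from then on.
- **Side load:** at the stop there is a small sideways force of about 4 N.
- **Detector:** in some close wrist pictures the network found no spindle tip or crown. I measured those from the picture instead.

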